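Clear a bacteriology bench and sweep the used bungs into the discard pan

TASK

Clear the bench after the practical. First stand the amber bottle and the small green-lidded jar upright in the free part of the aluminium tray, then lift the scraper off its hook, use it to sweep every rubber bung right into the steel discard pan, and hang the scraper back on its hook. The bungs are contaminated: move them only with the scraper, never touch them with the gripper, and leave everything else where it stands.

Things in the scene. Friction and masses are not known exactly. Their poses are not given: they have to be found in the camera images.
- bottle: amber glass reagent bottle with a yellow screw cap, standing upright among the bungs; body 62 mm across and 92 mm high, then a neck; cap 39 mm across from 112 to 138 mm above the bench, to be gripped from above; 0.26 kg. Origin at the centre of its underside, z up.
- tray: low aluminium tray at the right (fixed), 280 mm along its x, 190 mm along its y, floor 4 mm thick, rim 22 mm high, walls 4 mm; origin at the centre of its underside. Two white squeeze bottles stand in the -y half (at x about -80 and +80, y -45 mm); the +y half, towards the bungs, is free for bottle and jar side by side (at x about -62 and +68, y +42 mm).
- scraper: bench scraper, 161 mm tall, 0.16 kg, hangs upright, same from front and back. Rubber blade 110 mm wide along its y, 12 mm thick along x, 0 to 50 mm high; blue shank 24 x 14 mm; from 105 to 161 mm a blue D-handle, a frame 44 mm wide (y), 16 mm thick (x), its opening 28 mm wide and 40 mm high (113 to 153 mm). Origin at the middle of the blade's working (lowest) edge, z up to the handle.
- scraper_handle (a point): middle of the two flat upright sides of the scraper's handle, 135 mm above its working edge (26 mm below its top): the place to grip, from above, jaws closing along the scraper's y on the 44 mm width (the hook passes through the opening between the jaws).
- scraper_eye (a point): middle of the underside of the handle's top bar (the top of the opening), 153 mm above the working edge, the line on which it hangs.
- stand: retort stand at the back (fixed), origin at the foot of the rod, x axis away from the robot. Blue base 200 x 125 x 12 mm (70 mm behind to 130 mm in front of the rod), rod 12 mm thick, 310 mm high. From a boss head at 215 mm the hook, 8 mm thick, reaches level towards -x; its last 8 mm (126 to 134 mm from the rod) bend up to a top 231 mm above the bench.
- hook (a point): top of the level part of the hook, 219 mm above the bench, 100 mm in front of the rod; axes as the stand's. The scraper's eye lies here when it hangs (scraper's x along the hook). The bent-up tip begins 22 mm in front (-x) of this point and rises 12 mm above it: the scraper must rise more than 12 mm (up to 32 mm is free) to come off towards -x.
- pan: steel discard pan at the left (fixed), open towards its own -x, which points about to world -y. Floor 5 mm thick, 270 mm wide along its y, 186 mm deep; walls 45 mm high, 5 mm thick on the other three sides. Origin at the centre of the floor's underside; inside x from the lip at -92 to +90 mm, y -130 to +130 mm.
- pan_lip (a point): middle of the lip where the pan's floor begins, 5 mm above the bench; in front of it a ramp slopes down to the bench over 46 mm. Axes as the pan's: +x goes into the pan.
- bung1: red-brown rubber bung, a short cone 60 mm across at the bottom, 50 mm at the top, 40 mm high, 70 g, standing on its wide end on the bench (x about 0.41 to 0.56, y -0.16 to 0.13); origin at the centre of its wide end, z up. Three to five of the five bungs are there; the others are absent (None).
- bung2: red-brown rubber bung, a short cone 60 mm across at the bottom, 50 mm at the top, 40 mm high, 70 g, standing on its wide end on the bench (x about 0.41 to 0.56, y -0.16 to 0.13); origin at the centre of its wide end, z up. Three to five of the five bungs are there; the others are absent (None).
- bung3: red-brown rubber bung, a short cone 60 mm across at the bottom, 50 mm at the top, 40 mm high, 70 g, standing on its wide end on the bench (x about 0.41 to 0.56, y -0.16 to 0.13); origin at the centre of its wide end, z up. Three to five of the five bungs are there; the others are absent (None).
- bung4: red-brown rubber bung, a short cone 60 mm across at the bottom, 50 mm at the top, 40 mm high, 70 g, standing on its wide end on the bench (x about 0.41 to 0.56, y -0.16 to 0.13); origin at the centre of its wide end, z up. Three to five of the five bungs are there; the others are absent (None).
- bung5: red-brown rubber bung, a short cone 60 mm across at the bottom, 50 mm at the top, 40 mm high, 70 g, standing on its wide end on the bench (x about 0.41 to 0.56, y -0.16 to 0.13); origin at the centre of its wide end, z up. Three to five of the five bungs are there; the others are absent (None).
- squeeze_a: bystander: white plastic squeeze bottle in the tray, 48 mm across, 125 mm high; origin under its centre.
- squeeze_b: bystander: another white plastic squeeze bottle in the tray, 48 mm across, 125 mm high; origin under its centre.
- dish_a: bystander: closed agar dish, 90 mm across, 16 mm high, lying to the right of the retort stand; origin under its centre.
- dish_b: bystander: closed agar dish, 90 mm across, 16 mm high, lying behind the pan, beside the lamp; origin under its centre.
- lamp: bystander: glass spirit lamp, 72 mm across, 90 mm high, at the back, to the left of the stand; origin under its centre.
- jar: small amber glass jar with a green lid, standing on the bench at the right edge of the bungs; 54 mm across, lid 56 mm across from 50 to 68 mm above the bench, to be gripped from above across the lid; 0.13 kg. Origin at the centre of its underside, z up.

How it is judged:
By the outcome, as a careful person would: the job done as asked, in the order asked, and still so for the second after the job is handed in, with the robot touching nothing.
Of bung1, bung2, bung3, bung4, bung5 only 3 to 5 are there at a start; the rules pass over those that are not, and their reading is None.
At some moment in a run one of bung1, bung2, bung3, bung4, bung5 may be knocked a few centimetres aside while the robot is not near it.
It also fails if it takes over 208 s, if anything falls off the work surface, if the arm or the gripper's body presses on something with over 40 N, if the wrist force passes 120 N, or if a joint passes its speed limit or range.

ROBOT

A 6-joint arm with a two-finger parallel gripper is mounted at the origin on the work surface. World frame = base frame: x ahead of the robot, y to its left, z up, the work surface at z = 0. Lengths are in m, angles in rad, forces in N, time in s.
With the tool pointing down it reaches from about 0.35 to 0.875 m from the base axis. Payload 4.2 kg.
Tool frame: the origin (TCP) lies at the very end of the fingers, on their centre line; the grasp point (between the pads) lies 19 mm behind it (grip_point_offset is the distance from the TCP to the grasp point, in m); z points along the fingers, y is the line along which they close (so a half turn about z gives the same grasp; the last joint's range is limited). The gripper opens to 85 mm and grips with 20 to 120 N. Pads are 22 mm wide; open, the fingers measure 114 mm over their backs; the gripper's body (76 mm by 85 mm) begins 54 mm behind the grasp point. The pads swing forward as they close: fully open they stand 13 mm farther back than shut.
Start: joints at [-0.875, 0.385, 0.008, 0, -1.194, -0.259], TCP at [0.264, -0.566, 0.231] pointing down, gripper open.
Joint ranges: [-3.14, 3.14], [-1.21, 2.06], [-1.07, 1.41], [-3.16, 2.05], [-2.99, -0.16], [-3.1, 3.1]. Speed limits (rad/s): [2.79, 2.79, 3.14, 3.14, 3.14, 3.14].

INTERFACE

Orientations are given as a unit quaternion [x, y, z, w].
In Python, from station import read_state, capture, calibration, sign_off, look_for, masks_of, grip_point_offset gives the robot as it stands.
- The arm moves only by the tool step_arm, never from a script. Its argument "commands" is a list of rows, each a list of 3 entries, a list of its own where there are three numbers: the shift along the tool's x, y, z in m, then the turn, a rotation vector about the tool's x, y, z in rad, then the finger opening in m, from 0 to 0.0854. In form: [[[dx, dy, dz], [rx, ry, rz], claw], ...]. A call has 1 to 8 rows; each row is the pose to reach, as a shift and turn from the pose commanded when the call began, along the tool's axes at that moment; what a row does not reach only later rows make up. A row lasts 1/10 s, in which the tool goes at most 50 mm and 8.59 degrees, less where a joint would pass 70% of its speed; a pose out of reach is approached as far as the arm can. A call with a gripper value outside its range is refused whole. The fingers move at their own pace and stop on an object; the grip force is fixed at half the most. Time passes only in rows, so rows that repeat a pose let the fingers close. It gives the time, the measured TCP pose, the force, the opening and the grip force at its end, in the units of the state.
- read_state(): the state, without advancing time (a new reading comes with each control period).
- capture(name): name is "side" or "top"; returns (picture, depth): 420x560x3 uint8, red, green, blue; 420x560 float32, m along the optical axis (not along the pixel's ray), 0 where there is no reading.
- calibration(name): a dict with "fx", "fy", "cx", "cy" (pixels), "R" (3x3) and "t" (3): a world point X has camera coordinates R X + t. Camera axes: x right, y down, z forward; pixel columns grow to the right and rows downward; lengths in m; the calibration is good to about 2 mm. A picture is of the moment at which its call begins. calibration takes no time and is no camera call.
- sign_off(): hands the job in; it is judged then, once.
Trained networks look in the newest picture that a camera, given by its name, has taken for a name from the list of things; names that differ only in an ending like _2 or _b are one class to them, and where a whole thing is asked for, a point or a joint stands for the part that bears it (a point fixed in the world has none). Each returns a list of dicts, best first, with "conf" (0 to 1); they miss things now and then, are a little off and sometimes report something else, mostly with a low value. They report only what shows in the picture. A call takes as long as a camera call.
- look_for(camera, query): "point" ([column, row] in pixels, amid what is visible of it).
- masks_of(camera, query): "pixels" (420x560 bool, what is visible of it) and "point" ([column, row] in pixels, amid what is visible of it).
The state is a dict: "time_s": time; "joint_pos": joint angles; "joint_velocities": joint speeds; "joint_efforts": joint torques, N m; "tcp_pos": TCP position; "orientation": TCP orientation; "wrist_force": force on the tool from outside, world axes, zero at the start; "moment": the same for the moment, N m; "finger_gap": finger opening in m; "grasp_force": force on a finger pad.
Only numpy, scipy, OpenCV 4.12 (cv2) and the standard library are available. Lean on these libraries where they do the work, as an engineer would, in place of code of your own. Each camera call takes 0.05 s, during which the arm holds its last target. There are 200 camera calls.

## Working session

There is one attempt and no reset: what is moved stays moved. The work goes in short steps, Python scripts to look and compute and a tool call to move; the robot and the scene stay as the last step left them, time stands still between calls to the robot, and variables do not carry over. Pictures are saved under pics/ and viewed, at most 14 in all, crops included, and the job is handed in when it is done.

Besides the shell and the picture viewer there is one more tool, called after ">>>" as a command line: name --argument value ..., lists and objects as JSON in quotes. step_arm: Moves the arm, as the interface text tells. Its arguments: {"type":"object","properties":{"commands":{"type":"array"}},"required":["commands"]}

```bash
ls; mkdir -p pics; cat > h.py <<'E'
import numpy as np, cv2
from station import *
from scipy.spatial.transform import Rotation as Ro
def world(cam,depth,mask=None):
    c=calibration(cam);R=np.array(c["R"]);t=np.array(c["t"])
    v,u=np.nonzero((depth>0)&(mask if mask is not None else True))
    d=depth[v,u]
    P=np.c_[(u-c["cx"])/c["fx"]*d,(v-c["cy"])/c["fy"]*d,d]
    return (P-t)@R
def proj(cam,X):
    c=calibration(cam);p=np.array(c["R"])@np.array(X)+np.array(c["t"])
    return c["fx"]*p[0]/p[2]+c["cx"],c["fy"]*p[1]/p[2]+c["cy"]
def save(n,im): cv2.imwrite("pics/"+n+".png",im[:,:,::-1])
E
python3 - <<'E'
from h import *
s=read_state()
for k in s: print(k,np.round(s[k],4))
print(grip_point_offset)
D={}
for c in("top","side"):
    im,d=capture(c);save(c+"0",im);D[c]=d
    k=calibration(c);print(c,k["fx"],-np.array(k["R"]).T@k["t"],np.array(k["R"])[2])
    for q in("bottle","jar","scraper","bung1","pan","tray","stand","squeeze_a","lamp","dish_a"):
        for m in masks_of(c,q):
            if m["conf"]<.3: continue
            P=world(c,d,m["pixels"])
            if len(P)<10: continue
            print(c,q,round(m["conf"],2),np.round(m["point"]),len(P),np.round(np.percentile(P,2,axis=0),3),np.round(np.percentile(P,98,axis=0),3))
np.savez("d0.npz",**D)
E
```

```text
pics
time_s 0.0
joint_pos [-8.754e-01  3.856e-01  6.600e-03 -5.000e-04 -1.194e+00 -2.586e-01]
joint_velocities [-0.0004 -0.0007  0.0012 -0.0009 -0.0017  0.0005]
joint_efforts [ 1.7000e-03 -3.9229e+01  1.8840e+01  4.1861e+00 -4.6000e-03  0.0000e+00]
tcp_pos [ 0.2642 -0.5658  0.2302]
orientation [-2.166e-01  9.763e-01  1.100e-03 -3.000e-04]
wrist_force [0.5352 0.0551 1.1036]
moment [-0.0102  0.0206 -0.0352]
grasp_force 0.0
finger_gap 0.0855
0.0187
top 525.5865871182134 [ 0.49426922 -0.08921449  1.47809762] [ 0.09482818 -0.00141747 -0.99549265]
top bottle 0.59 [257. 247.] 462 [ 0.501 -0.06   0.026] [ 0.556 -0.003  0.141]
top jar 0.65 [336. 251.] 324 [ 0.479 -0.257  0.057] [ 0.525 -0.207  0.072]
top scraper 0.89 [248. 180.] 385 [ 0.685 -0.064  0.067] [0.705 0.034 0.229]
top bung1 0.87 [210. 284.] 313 [0.399 0.077 0.012] [0.446 0.125 0.045]
top bung1 0.86 [298. 277.] 348 [ 0.418 -0.169  0.005] [ 0.469 -0.117  0.045]
top bung1 0.56 [252. 278.] 355 [ 0.409 -0.033  0.003] [0.461 0.017 0.045]
top bung1 0.54 [219. 244.] 358 [0.501 0.054 0.001] [0.553 0.105 0.045]
top pan 0.87 [128. 260.] 8722 
[... 1492 characters left out ...]
 0.047]
side tray 0.82 [366. 198.] 3163 [ 0.38  -0.509 -0.001] [ 0.661 -0.311  0.028]
side stand 0.69 [227. 226.] 2143 [ 0.663 -0.07   0.001] [0.873 0.062 0.278]
side stand 0.37 [247. 213.] 579 [ 0.684 -0.116  0.001] [0.78  0.043 0.229]
side stand 0.36 [396. 200.] 344 [ 0.403 -0.46   0.01 ] [ 0.446 -0.425  0.112]
side squeeze_a 0.82 [399. 199.] 368 [ 0.403 -0.549  0.003] [ 0.464 -0.425  0.12 ]
side squeeze_a 0.52 [360. 175.] 286 [ 0.563 -0.467  0.012] [ 0.603 -0.435  0.114]
side lamp 0.8 [188. 271.] 560 [0.71  0.171 0.005] [0.774 0.238 0.093]
side dish_a 0.67 [297. 196.] 438 [ 0.662 -0.299  0.005] [ 0.741 -0.214  0.023]
side dish_a 0.57 [161. 305.] 695 [0.669 0.297 0.004] [0.751 0.378 0.023]
```

View pics/top0.png

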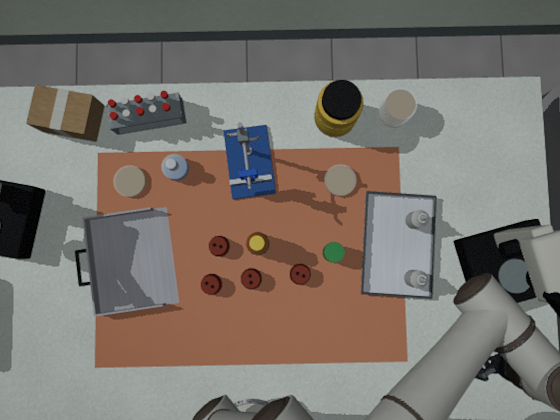

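View pics/side0.png

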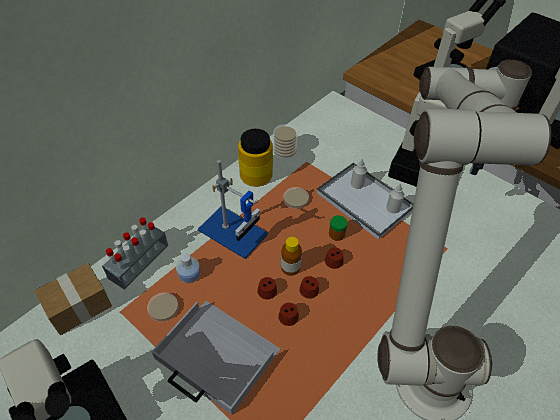

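```bash
python3 - <<'E'
from h import *
D=np.load("d0.npz")
def slab(c,lo,hi):
    P=world(c,D[c]);m=np.all((P>lo)&(P<hi),axis=1);return P[m]
def rect(n,P):
    P2=P[:,:2].astype(np.float32);(cx,cy),(w,h),a=cv2.minAreaRect(P2)
    print(n,len(P),"c",np.round([cx,cy],4),"wh",np.round([w,h],4),"ang",round(a,1),"mean",np.round(P.mean(0),4))
for c in("top","side"):
    rect(c+" cap",slab(c,[.47,-.09,.132],[.58,.03,.15]))
    rect(c+" lid",slab(c,[.45,-.28,.062],[.55,-.18,.08]))
    rect(c+" scr blade",slab(c,[.66,-.09,.085],[.74,.06,.124]))
    rect(c+" scr top",slab(c,[.66,-.09,.22],[.715,.06,.24]))
    rect(c+" hook",slab(c,[.62,-.09,.205],[.80,.06,.24]))
    rect(c+" rod",slab(c,[.74,-.09,.245],[.90,.08,.31]))
    rect(c+" base",slab(c,[.62,-.1,.008],[.92,.10,.018]))
    rect(c+" tray rim",slab(c,[.36,-.54,.016],[.68,-.3,.03]))
    rect(c+" pan rim",slab(c,[.33,.18,.035],[.66,.48,.055]))
    for i,(x,y) in enumerate([(.422,.105),(.442,-.14),(.433,-.005),(.525,.083)]):
        rect(c+" bung%d"%i,slab(c,[x-.045,y-.045,.036],[x+.045,y+.045,.05]))
E
```

```text
top cap 169 c [ 0.529  -0.0303] wh [0.036  0.0357] ang 89.2 mean [ 0.5293 -0.0302  0.137 ]
top lid 331 c [ 0.5027 -0.2328] wh [0.054  0.0534] ang 88.0 mean [ 0.5021 -0.2334  0.0673]
top scr blade 188 c [ 0.6956 -0.0151] wh [0.0139 0.1095] ang 6.4 mean [ 0.6944 -0.0161  0.1127]
top scr top 136 c [ 0.6892 -0.012 ] wh [0.0425 0.0477] ang 64.3 mean [ 0.6931 -0.0147  0.2254]
top hook 449 c [ 0.7311 -0.0184] wh [0.1453 0.0697] ang 14.5 mean [ 0.7381 -0.0094  0.2237]
top rod 48 c [ 0.792  -0.0024] wh [0.0127 0.0096] ang 51.1 mean [ 0.79   -0.0039  0.2867]
top base 1816 c [ 0.7604 -0.0025] wh [0.1857 0.2775] ang 89.6 mean [ 0.7611 -0.0095  0.0117]
top tray rim 831 c [ 0.5207 -0.4183] wh [0.1979 0.2862] ang 85.0 mean [ 0.5203 -0.425   0.023 ]
top pan rim 734 c [0.4867 0.3568] wh [0.2708 0.2227] ang 7.7 mean [0.4813 0.398  0.0418]
top bung0 235 c [0.4205 0.1034] wh [0.0487 0.0484] ang 88.5 mean [0.4215 0.1041 0.0399]
top bung1 232 c [ 0.4438 -0.1417] wh [0.049 0.046] ang 89.0 mean [ 0.444  -0.1434  0.0402]
top bung2 233 c [ 0.4343 -0.0069] wh [0.0481 0.048 ] ang 45.3 mean [ 0.4344 -0.0072  0.0
[... 602 characters left out ...]
0.0112 0.0204] ang 40.4 mean [0.7898 0.0025 0.2799]
side base 1408 c [ 7.705e-01 -1.000e-04] wh [0.1959 0.2926] ang 89.7 mean [0.7575 0.0044 0.0128]
side tray rim 545 c [ 0.5211 -0.4146] wh [0.2023 0.2903] ang 84.8 mean [ 0.5195 -0.4079  0.0233]
side pan rim 926 c [0.4863 0.3609] wh [0.2731 0.2225] ang 7.6 mean [0.4795 0.3999 0.043 ]
side bung0 227 c [0.4199 0.1078] wh [0.049  0.0492] ang 41.1 mean [0.4194 0.1091 0.0408]
side bung1 171 c [ 0.4426 -0.1373] wh [0.0489 0.0508] ang 27.1 mean [ 0.4425 -0.1377  0.0415]
side bung2 204 c [ 0.4327 -0.0033] wh [0.0546 0.0471] ang 89.5 mean [ 0.4324 -0.0018  0.0413]
side bung3 200 c [0.5259 0.0873] wh [0.0513 0.0489] ang 1.3 mean [0.5243 0.0865 0.0413]
```

The top view shows four bungs at about (219,245), (211,284), (251,278) and (300,274), with the bottle at (257,243) and the jar at (333,252). The tray is on the right, the pan on the left with its lip running from (163,208) to (178,303), and the scraper hangs at (248,178). The side view agrees, though its y readings are about 5 mm off the top view, so I'll average the two.

```bash
cat >> h.py <<'E'
def plan(xyz,yaw):
    s=read_state();R=Ro.from_quat(s["orientation"]);M=R.as_matrix()
    p=np.array(s["tcp_pos"]);y=np.degrees(np.arctan2(M[1,1],M[0,1]))
    W=np.array([[0,np.sin(np.radians(yaw)),0],[0,0,0],[0,0,-1]]).T
    a=np.radians(yaw);Y=np.array([np.cos(a),np.sin(a),0]);Z=np.array([0,0,-1.]);X=np.cross(Y,Z)
    T=np.c_[X,Y,Z]
    print("t",s["time_s"],"p",np.round(p,4),"yaw",round(y,2),"gap",round(float(s["finger_gap"]),4),"shift",np.round(M.T@(np.array(xyz)-p),4),"turn",np.round((R.inv()*Ro.from_matrix(T)).as_rotvec(),4))
E
python3 - <<'E'
from h import *
D=np.load("d0.npz")
a=np.radians(7.7);px=np.array([-np.sin(a),np.cos(a)]);py=np.array([-np.cos(a),-np.sin(a)])
for c in("top","side"):
    P=world(c,D[c]);m=np.all((P>[.3,.15,-.01])&(P<[.68,.5,.055]),axis=1);P=P[m]
    t=P[:,:2]@px;s=-P[:,:2]@py
    r=(P[:,2]>.036);q=lambda v:np.round(np.percentile(v,[.5,2,50,98,99.5]),4)
    for nm,k in(("rim+s wall",s>.64),("rim-s wall",s<.42)): print(c,nm,"t",q(t[r&k]),"s",q(s[r&k]))
    mid=(abs(s-.53)<.08)
    print(c,"profile",[(round(float(x),3),round(float(np.median(P[mid&(abs(t-x)<.004)][:,2])),4)) for x in np.arange(.12,.34,.012) if (mid&(abs(t-x)<.004)).sum()>3])
plan([.502,-.230,.15],175)
E
```

```text
top rim+s wall t [0.1781 0.1816 0.2821 0.3634 0.3643] s [0.6416 0.6441 0.6618 0.6653 0.6655]
top rim-s wall t [0.1782 0.1804 0.2828 0.3651 0.3659] s [0.395  0.3953 0.3982 0.4155 0.418 ]
top profile [(0.12, -0.0004), (0.132, -0.0003), (0.144, 0.0), (0.156, 0.0013), (0.168, 0.0031), (0.18, 0.0037), (0.192, 0.0034), (0.204, 0.0041), (0.216, 0.0036), (0.228, 0.0039), (0.24, 0.0031), (0.252, 0.0039), (0.264, 0.0038), (0.276, 0.0038), (0.288, 0.0035), (0.3, 0.0034), (0.312, 0.0037), (0.324, 0.0037), (0.336, 0.0032)]
side rim+s wall t [0.1831 0.1875 0.2884 0.3675 0.3681] s [0.6416 0.644  0.6609 0.6662 0.6667]
side rim-s wall t [0.1822 0.1856 0.2921 0.3687 0.3691] s [0.3939 0.3942 0.3967 0.4163 0.4193]
side profile [(0.12, 0.0017), (0.132, 0.0021), (0.144, 0.0019), (0.156, 0.0032), (0.168, 0.0046), (0.18, 0.0063), (0.192, 0.0057), (0.204, 0.0059), (0.216, 0.0061), (0.228, 0.0061), (0.24, 0.0061), (0.252, 0.0063), (0.264, 0.0063), (0.276, 0.0057), (0.288, 0.0061), (0.3, 0.0056), (0.312, 0.0059), (0.324, 0.0059), (0.336, 0.0058)]
t 1.1 p [ 0.2644 -0.5663  0.2313] yaw 115.03 gap 0.0854 shift [-0.3575  0.2042  0.0813] turn [-0.     -0.     -1.0467]
```

>>> step_arm --commands '[[[-0.3575, 0.2042, 0], [0, 0, -1.047], 0.0854], [[-0.3575, 0.2042, 0], [0, 0, -1.047], 0.0854], [[-0.3575, 0.2042, 0], [0, 0, -1.047], 0.0854], [[-0.3575, 0.2042, 0], [0, 0, -1.047], 0.0854], [[-0.3575, 0.2042, 0], [0, 0, -1.047], 0.0854], [[-0.3575, 0.2042, 0], [0, 0, -1.047], 0.0854], [[-0.3575, 0.2042, 0], [0, 0, -1.047], 0.0854], [[-0.3575, 0.2042, 0], [0, 0, -1.047], 0.0854]]'

```text
time_s: 1.9
tcp_pos: [0.4961, -0.2377, 0.2317]
orientation: [-0.677, 0.736, -0.0, 0.0]
wrist_force: [1.0, -1.5, -0.4]
finger_gap: 0.0853
grasp_force: 0.0
```

>>> step_arm --commands '[[[0, 0, 0], [0, 0, 0], 0.0854], [[0, 0, 0], [0, 0, 0], 0.0854], [[0, 0, 0], [0, 0, 0], 0.0854]]'

```text
time_s: 2.2
tcp_pos: [0.4948, -0.24, 0.2313]
orientation: [-0.675, 0.737, 0.0, -0.0]
wrist_force: [-0.3, -0.7, 1.1]
finger_gap: 0.0856
grasp_force: 0.0
```

```bash
python3 - <<'E'
from h import *
plan([.502,-.230,.041],175)
print(np.round(read_state()["joint_pos"],3))
E
```

```text
t 2.2 p [ 0.4948 -0.24    0.2313] yaw 174.98 gap 0.0856 shift [-0.0106 -0.0064  0.1903] turn [ 0.0004 -0.0001 -0.0003]
[-0.157  0.257 -0.178  0.    -1.136  0.069]
```

>>> step_arm --commands '[[[-0.0106, -0.0064, 0], [0, 0, 0], 0.0854], [[-0.0106, -0.0064, 0.04], [0, 0, 0], 0.0854], [[-0.0106, -0.0064, 0.08], [0, 0, 0], 0.0854], [[-0.0106, -0.0064, 0.115], [0, 0, 0], 0.0854], [[-0.0106, -0.0064, 0.15], [0, 0, 0], 0.0854], [[-0.0106, -0.0064, 0.175], [0, 0, 0], 0.0854], [[-0.0106, -0.0064, 0.19], [0, 0, 0], 0.0854], [[-0.0106, -0.0064, 0.19], [0, 0, 0], 0.0854]]'

```text
time_s: 3.0
tcp_pos: [0.5007, -0.2299, 0.039]
orientation: [-0.675, 0.738, 0.002, -0.002]
wrist_force: [0.1, -0.7, 0.8]
finger_gap: 0.0854
grasp_force: 0.0
```

>>> step_arm --commands '[[[0, 0, 0], [0, 0, 0], 0.05], [[0, 0, 0], [0, 0, 0], 0.045], [[0, 0, 0], [0, 0, 0], 0.045], [[0, 0, 0], [0, 0, 0], 0.045], [[0, 0, 0], [0, 0, 0], 0.045], [[0, 0, 0], [0, 0, 0], 0.045]]'

```text
time_s: 3.6
tcp_pos: [0.5036, -0.23, 0.0431]
orientation: [-0.676, 0.737, -0.001, 0.001]
wrist_force: [-1.3, -0.5, 6.7]
finger_gap: 0.0542
grasp_force: 63.6
```

>>> step_arm --commands '[[[0, 0, -0.03], [0, 0, 0], 0.045], [[0, 0, -0.08], [0, 0, 0], 0.045], [[0.03, -0.02, -0.08], [0, 0, 0], 0.045], [[0.065, -0.045, -0.08], [0, 0, 0], 0.045], [[0.1, -0.07, -0.08], [0, 0, 0], 0.045], [[0.13, -0.09, -0.08], [0, 0, 0], 0.045], [[0.143, -0.101, -0.08], [0, 0, 0], 0.045], [[0.143, -0.101, -0.08], [0, 0, 0], 0.045]]'

```text
time_s: 4.4
tcp_pos: [0.591, -0.3826, 0.1198]
orientation: [-0.675, 0.738, 0.0, -0.0]
wrist_force: [-0.9, 0.4, -1.2]
finger_gap: 0.0545
grasp_force: 64.0
```

```bash
python3 - <<'E'
from h import *
for c in("top","side"):
    im,d=capture(c)
    if c=="side": save("s1",im[100:340,200:520].repeat(2,0).repeat(2,1))
    for q in("jar",):
        for m in masks_of(c,q)[:2]:
            P=world(c,d,m["pixels"]);print(c,m["conf"],np.round(np.percentile(P,[3,50,97],axis=0),3))
plan([.592,-.381,.049],175)
print(read_state()["wrist_force"],read_state()["grasp_force"])
E
```

```text
top 0.18 [[ 0.667 -0.069  0.005]
 [ 0.771 -0.012  0.012]
 [ 0.856  0.054  0.237]]
side 0.6 [[ 0.567 -0.37   0.081]
 [ 0.584 -0.356  0.097]
 [ 0.604 -0.352  0.121]]
t 4.6 p [ 0.5901 -0.3798  0.1211] yaw 175.04 gap 0.0543 shift [ 0.0011 -0.0021  0.0721] turn [0.0009 0.0008 0.0007]
[ 0.62083233 -0.75308219 -1.72393053] 64.00107979774475
```

View pics/s1.png

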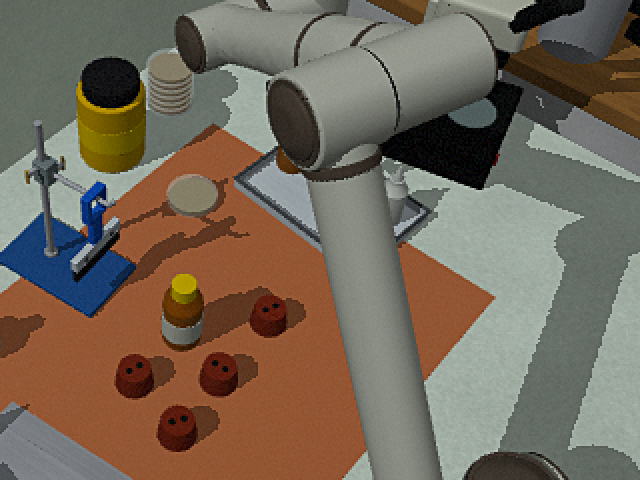

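The jar is held over the tray at about (290,160) in the crop and is partly hidden by the arm. The bottle and all four bungs haven't moved. Lowering the jar now.

>>> step_arm --commands '[[[0, -0.002, 0.025], [0, 0, 0], 0.045], [[0, -0.002, 0.05], [0, 0, 0], 0.045], [[0, -0.002, 0.065], [0, 0, 0], 0.045], [[0, -0.002, 0.072], [0, 0, 0], 0.045], [[0, -0.002, 0.074], [0, 0, 0], 0.045], [[0, -0.002, 0.074], [0, 0, 0], 0.045]]'

```text
time_s: 5.2
tcp_pos: [0.5932, -0.3811, 0.0481]
orientation: [-0.676, 0.737, -0.001, 0.0]
wrist_force: [0.9, 0.7, -1.5]
finger_gap: 0.0542
grasp_force: 63.9
```

```bash
python3 - <<'E'
from h import *
plan([.592,-.381,.047],175);print(read_state()["wrist_force"])
E
```

```text
t 5.2 p [ 0.5932 -0.3811  0.0481] yaw 175.04 gap 0.0542 shift [0.     0.0012 0.0011] turn [-0.0013 -0.0006  0.0007]
[ 0.93870521  0.69797542 -1.4838003 ]
```

>>> step_arm --commands '[[[0, 0, 0.001], [0, 0, 0], 0.045], [[0, 0, 0.002], [0, 0, 0], 0.045], [[0, 0, 0.003], [0, 0, 0], 0.045], [[0, 0, 0.003], [0, 0, 0], 0.045]]'

```text
time_s: 5.6
tcp_pos: [0.5934, -0.3814, 0.0472]
orientation: [-0.676, 0.737, -0.001, 0.0]
wrist_force: [-2.2, 1.9, 6.3]
finger_gap: 0.0542
grasp_force: 64.7
```

>>> step_arm --commands '[[[0, 0, 0], [0, 0, 0], 0.07], [[0, 0, 0], [0, 0, 0], 0.075], [[0, 0, 0], [0, 0, 0], 0.075], [[0, 0, -0.03], [0, 0, 0], 0.075], [[0, 0, -0.07], [0, 0, 0], 0.0854], [[0, 0, -0.12], [0, 0, 0], 0.0854], [[0, 0, -0.16], [0, 0, 0], 0.0854], [[0, 0, -0.16], [0, 0, 0], 0.0854]]'

```text
time_s: 6.4
tcp_pos: [0.5957, -0.383, 0.2129]
orientation: [-0.676, 0.737, -0.007, 0.002]
wrist_force: [-0.1, 0.6, -0.1]
finger_gap: 0.0853
grasp_force: 0.0
```

```bash
python3 - <<'E'
from h import *
plan([.528,-.0275,.207],175)
E
```

```text
t 6.4 p [ 0.5957 -0.383   0.2129] yaw 175.07 gap 0.0853 shift [-0.3484  0.0981  0.0023] turn [-0.0136 -0.0064  0.0011]
```

>>> step_arm --commands '[[[-0.348, 0.098, 0.0], [0, 0, 0], 0.0854], [[-0.348, 0.098, 0.0], [0, 0, 0], 0.0854], [[-0.348, 0.098, 0.0], [0, 0, 0], 0.0854], [[-0.348, 0.098, 0.0], [0, 0, 0], 0.0854], [[-0.348, 0.098, 0.0], [0, 0, 0], 0.0854], [[-0.348, 0.098, 0.0], [0, 0, 0], 0.0854], [[-0.348, 0.098, 0.0], [0, 0, 0], 0.0854], [[-0.348, 0.098, 0.0], [0, 0, 0], 0.0854]]'

```text
time_s: 7.2
tcp_pos: [0.5242, -0.0222, 0.2041]
orientation: [-0.677, 0.736, 0.0, 0.0]
wrist_force: [1.1, -0.8, -0.5]
finger_gap: 0.0856
grasp_force: 0.0
```

>>> step_arm --commands '[[[0, 0, 0], [0, 0, 0], 0.0854], [[0, 0, 0], [0, 0, 0], 0.0854]]'

```text
time_s: 7.4
tcp_pos: [0.5254, -0.0261, 0.2041]
orientation: [-0.676, 0.737, 0.0, -0.0]
wrist_force: [-0.3, -0.2, -0.1]
finger_gap: 0.0852
grasp_force: 0.0
```

```bash
python3 - <<'E'
from h import *
plan([.528,-.0275,.106],175)
E
```

```text
t 7.4 p [ 0.5254 -0.0261  0.2041] yaw 175.02 gap 0.0852 shift [ 0.0012 -0.0028  0.0981] turn [ 0.0003 -0.0002  0.0004]
```

>>> step_arm --commands '[[[0.001, -0.003, 0.02], [0, 0, 0], 0.0854], [[0.001, -0.003, 0.05], [0, 0, 0], 0.0854], [[0.001, -0.003, 0.075], [0, 0, 0], 0.0854], [[0.001, -0.003, 0.093], [0, 0, 0], 0.0854], [[0.001, -0.003, 0.098], [0, 0, 0], 0.0854], [[0.001, -0.003, 0.098], [0, 0, 0], 0.06], [[0.001, -0.003, 0.098], [0, 0, 0], 0.03], [[0.001, -0.003, 0.098], [0, 0, 0], 0.03]]'

```text
time_s: 8.2
tcp_pos: [0.5291, -0.0272, 0.1075]
orientation: [-0.676, 0.737, -0.001, 0.001]
wrist_force: [0.6, -0.2, -0.3]
finger_gap: 0.0442
grasp_force: 0.0
```

>>> step_arm --commands '[[[0, 0, 0], [0, 0, 0], 0.03], [[0, 0, 0], [0, 0, 0], 0.03], [[0, 0, 0], [0, 0, 0], 0.03], [[0, 0, -0.02], [0, 0, 0], 0.03], [[0, 0, -0.05], [0, 0, 0], 0.03], [[0, 0, -0.075], [0, 0, 0], 0.03], [[0, 0, -0.08], [0, 0, 0], 0.03], [[0, 0, -0.08], [0, 0, 0], 0.03]]'

```text
time_s: 9.0
tcp_pos: [0.5276, -0.0268, 0.1859]
orientation: [-0.676, 0.737, 0.001, 0.0]
wrist_force: [-1.0, -0.9, -3.8]
finger_gap: 0.0374
grasp_force: 61.2
```

```bash
python3 - <<'E'
from h import *
im,d=capture("side"); save("s2",im[100:340,200:520].repeat(2,0).repeat(2,1))
plan([.463,-.369,.186],175);print(read_state()["wrist_force"],read_state()["grasp_force"])
E
```

```text
t 9.05 p [ 0.5269 -0.027   0.1848] yaw 174.98 gap 0.0374 shift [ 0.3463  0.0337 -0.0012] turn [ 0.0029  0.0003 -0.0004]
[ 0.28605465  0.02572303 -3.69082759] 61.23945951461792
```

View pics/s2.png

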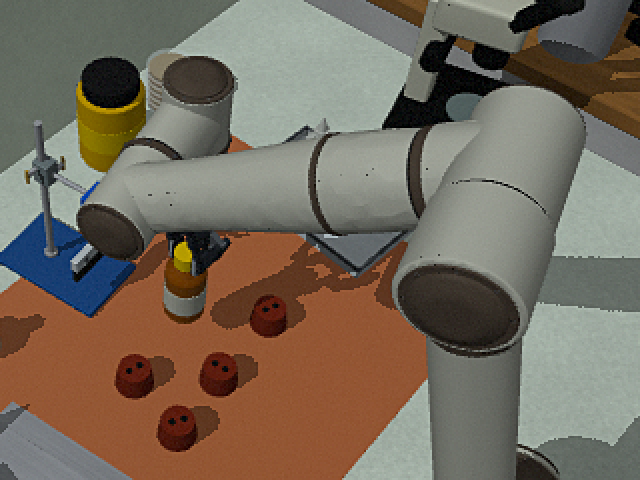

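The bottle is gripped and hanging straight at about (185,285) in the crop. The bungs haven't moved.

>>> step_arm --commands '[[[0.04, 0.004, 0], [0, 0, 0], 0.03], [[0.085, 0.008, 0], [0, 0, 0], 0.03], [[0.13, 0.013, 0], [0, 0, 0], 0.03], [[0.175, 0.017, 0], [0, 0, 0], 0.03], [[0.22, 0.022, 0], [0, 0, 0], 0.03], [[0.265, 0.026, 0], [0, 0, 0], 0.03], [[0.305, 0.03, 0], [0, 0, 0], 0.03], [[0.33, 0.033, 0], [0, 0, 0], 0.03]]'

```text
time_s: 9.85
tcp_pos: [0.4646, -0.3548, 0.1833]
orientation: [-0.675, 0.738, 0.002, -0.001]
wrist_force: [-0.2, 0.9, -3.4]
finger_gap: 0.0372
grasp_force: 61.1
```

>>> step_arm --commands '[[[0.012, 0.001, 0], [0, 0, 0], 0.03], [[0.016, 0.001, 0], [0, 0, 0], 0.03], [[0.016, 0.001, 0], [0, 0, 0], 0.03]]'

```text
time_s: 10.15
tcp_pos: [0.4639, -0.3682, 0.185]
orientation: [-0.676, 0.737, 0.001, -0.0]
wrist_force: [0.3, -0.6, -2.3]
finger_gap: 0.0375
grasp_force: 61.1
```

```bash
python3 - <<'E'
from h import *
P=[]
for c in("top","side"):
    im,d=capture(c)
    for q in("jar","squeeze_a"):
      for m in masks_of(c,q)[:2]:
        P=world(c,d,m["pixels"]);print(c,q,round(m["conf"],2),np.round(np.percentile(P,[3,50,97],axis=0),3).tolist())
plan([.463,-.369,.113],175);print(read_state()["wrist_force"])
E
```

```text
top jar 0.84 [[0.569, -0.407, 0.018], [0.593, -0.38, 0.071], [0.615, -0.358, 0.077]]
top squeeze_a 0.69 [[0.565, -0.487, 0.003], [0.585, -0.456, 0.081], [0.61, -0.441, 0.117]]
side jar 0.81 [[0.565, -0.416, 0.006], [0.586, -0.368, 0.061], [0.618, -0.354, 0.077]]
side jar 0.54 [[0.684, -0.138, 0.0], [0.692, -0.009, 0.116], [0.843, 0.041, 0.229]]
side squeeze_a 0.83 [[0.563, -0.468, 0.012], [0.578, -0.448, 0.069], [0.602, -0.436, 0.111]]
t 10.45 p [ 0.4647 -0.3679  0.1865] yaw 175.1 gap 0.0376 shift [0.0012 0.0016 0.0735] turn [-0.0004  0.0001  0.0017]
[ 0.55870647 -0.10929642 -2.71790602]
```

>>> step_arm --commands '[[[0, 0.001, 0.025], [0, 0, 0], 0.03], [[0, 0.001, 0.05], [0, 0, 0], 0.03], [[0, 0.001, 0.065], [0, 0, 0], 0.03], [[0, 0.001, 0.072], [0, 0, 0], 0.03], [[0, 0.001, 0.074], [0, 0, 0], 0.03], [[0, 0.001, 0.075], [0, 0, 0], 0.03], [[0, 0.001, 0.076], [0, 0, 0], 0.03]]'

```text
time_s: 11.15
tcp_pos: [0.4641, -0.3692, 0.1117]
orientation: [-0.676, 0.737, -0.001, 0.0]
wrist_force: [-0.1, -0.4, 2.3]
finger_gap: 0.0376
grasp_force: 61.5
```

>>> step_arm --commands '[[[0, 0, 0], [0, 0, 0], 0.06], [[0, 0, 0], [0, 0, 0], 0.07], [[0, 0, 0], [0, 0, 0], 0.07], [[0, 0, -0.03], [0, 0, 0], 0.07], [[0, 0, -0.07], [0, 0, 0], 0.07], [[0, 0, -0.12], [0, 0, 0], 0.07], [[0, 0, -0.16], [0, 0, 0], 0.07], [[0, 0, -0.16], [0, 0, 0], 0.07]]'

```text
time_s: 11.95
tcp_pos: [0.4659, -0.3707, 0.2784]
orientation: [-0.676, 0.737, -0.007, 0.002]
wrist_force: [-0.1, 0.2, -0.0]
finger_gap: 0.0703
grasp_force: 0.0
```

```bash
python3 - <<'E'
from h import *
im,d=capture("side"); save("s3",im[100:340,200:520].repeat(2,0).repeat(2,1))
plan([.60,-.023,.272],96.4)
E
```

```text
t 12.0 p [ 0.4646 -0.3695  0.2745] yaw 175.03 gap 0.07 shift [-0.3569 -0.1048  0.0022] turn [-0.009   0.0028  1.3723]
```

View pics/s3.png

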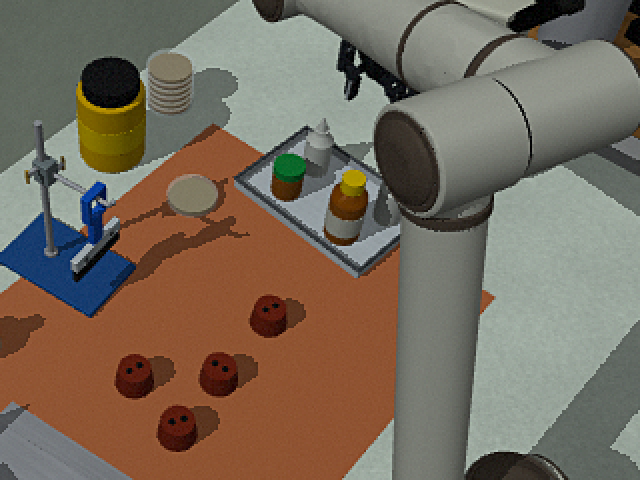

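The jar at (289,176) and the bottle at (347,205) both stand upright in the tray's free half. Next is the scraper.

>>> step_arm --commands '[[[-0.357, -0.105, 0], [0, 0, 1.372], 0.07], [[-0.357, -0.105, 0], [0, 0, 1.372], 0.07], [[-0.357, -0.105, 0], [0, 0, 1.372], 0.07], [[-0.357, -0.105, 0], [0, 0, 1.372], 0.07], [[-0.357, -0.105, 0], [0, 0, 1.372], 0.07], [[-0.357, -0.105, 0], [0, 0, 1.372], 0.07], [[-0.357, -0.105, 0], [0, 0, 1.372], 0.07], [[-0.357, -0.105, 0], [0, 0, 1.372], 0.07]]'

```text
time_s: 12.8
tcp_pos: [0.5987, -0.0202, 0.2691]
orientation: [-0.175, 0.985, 0.0, -0.001]
wrist_force: [0.1, -0.8, 0.1]
finger_gap: 0.0699
grasp_force: 0.0
```

```bash
python3 - <<'E'
from h import *
plan([.695,-.0125,.272],96.4)
E
```

```text
t 12.8 p [ 0.5987 -0.0202  0.2691] yaw 110.13 gap 0.0699 shift [-0.0931 -0.0259 -0.0031] turn [ 0.0004 -0.002   0.2397]
```

>>> step_arm --commands '[[[0, 0, -0.003], [0, 0, 0.15], 0.07], [[0, 0, -0.003], [0, 0, 0.2397], 0.07], [[-0.031, -0.009, -0.003], [0, 0, 0.2397], 0.07], [[-0.062, -0.018, -0.003], [0, 0, 0.2397], 0.07], [[-0.085, -0.024, -0.003], [0, 0, 0.2397], 0.07], [[-0.093, -0.026, -0.003], [0, 0, 0.2397], 0.07], [[-0.093, -0.026, -0.003], [0, 0, 0.2397], 0.07], [[-0.093, -0.026, -0.003], [0, 0, 0.2397], 0.07]]'

```text
time_s: 13.6
tcp_pos: [0.6942, -0.0141, 0.2726]
orientation: [-0.059, 0.998, -0.0, -0.001]
wrist_force: [0.5, 0.5, -0.1]
finger_gap: 0.0699
grasp_force: 0.0
```

```bash
python3 - <<'E'
from h import *
im,d=capture("side"); save("s4",im[120:240,170:330].repeat(4,0).repeat(4,1))
plan([.695,-.0125,.182],96.4)
E
```

```text
t 13.65 p [ 0.6942 -0.0141  0.2733] yaw 96.74 gap 0.0701 shift [-0.0011  0.0015  0.0913] turn [ 0.0001 -0.0008  0.0059]
```

View pics/s4.png

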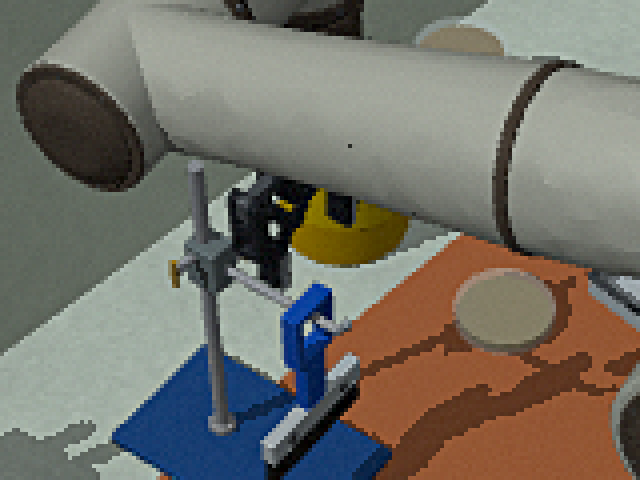

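```bash
python3 - <<'E'
from h import *
print(proj("side",[.6942,-.0141,.273]),proj("side",[.69,.02,.273]),proj("side",[.698,-.05,.273]))
for c in("top","side"):
    im,d=capture(c);P=world(c,d)
    for z0,z1 in((.27,.32),(.32,.36),(.36,.42),(.42,.48),(.48,.7)):
        Q=P[(P[:,2]>z0)&(P[:,2]<z1)&(abs(P[:,1])<.25)&(P[:,0]>.5)&(P[:,0]<1)]
        if len(Q): print(c,z0,len(Q),np.round(Q.min(0),3),np.round(Q.max(0),3), Q[Q[:,0]>.74].shape, np.round(Q[(Q[:,0]>.74)][:4],3).tolist())
m=[x for x in masks_of("side","scraper") if x["conf"]>.4]
for x in m[:1]:
    P=world("side",d,x["pixels"]);Q=P[P[:,2]>.22];print(np.round(Q.mean(0),4),len(Q))
E
```

```text
(np.float64(246.78926090436823), np.float64(184.49683871447058)) (np.float64(239.44558270414203), np.float64(191.70754429814613)) (np.float64(254.47775654083605), np.float64(177.20517313056718))
top 0.27 15 [ 0.677 -0.068  0.282] [0.693 0.029 0.318] (0, 3) []
top 0.32 138 [ 0.673 -0.084  0.32 ] [0.702 0.047 0.358] (0, 3) []
top 0.36 211 [ 0.656 -0.086  0.36 ] [0.715 0.049 0.419] (0, 3) []
top 0.42 115 [ 0.654 -0.056  0.421] [0.688 0.005 0.48 ] (0, 3) []
top 0.48 10938 [ 0.5   -0.061  0.48 ] [0.735 0.207 0.651] (0, 3) []
side 0.27 156 [ 0.676 -0.057  0.27 ] [0.798 0.037 0.32 ] (49, 3) [[0.798, -0.0, 0.311], [0.797, -0.003, 0.31], [0.794, -0.005, 0.311], [0.795, 0.002, 0.311]]
side 0.32 147 [ 0.672 -0.012  0.322] [0.704 0.055 0.36 ] (0, 3) []
side 0.36 179 [ 0.671 -0.002  0.36 ] [0.697 0.056 0.391] (0, 3) []
side 0.48 5591 [ 0.5   -0.056  0.483] [0.735 0.213 0.652] (0, 3) []
```

>>> step_arm --commands '[[[-0.001, 0.002, 0.02], [0, 0, 0.006], 0.07], [[-0.001, 0.002, 0.04], [0, 0, 0.006], 0.07], [[-0.001, 0.002, 0.06], [0, 0, 0.006], 0.07], [[-0.001, 0.002, 0.08], [0, 0, 0.006], 0.07], [[-0.001, 0.002, 0.089], [0, 0, 0.006], 0.07], [[-0.001, 0.002, 0.091], [0, 0, 0.006], 0.07], [[-0.001, 0.002, 0.091], [0, 0, 0.006], 0.07]]'

```text
time_s: 14.5
tcp_pos: [0.6961, -0.012, 0.1831]
orientation: [-0.056, 0.998, -0.0, 0.001]
wrist_force: [1.1, -1.2, 0.4]
finger_gap: 0.0703
grasp_force: 0.0
```

>>> step_arm --commands '[[[0, 0, 0], [0, 0, 0], 0.055], [[0, 0, 0], [0, 0, 0], 0.035], [[0, 0, 0], [0, 0, 0], 0.035], [[0, 0, 0], [0, 0, 0], 0.035], [[0, 0, 0], [0, 0, 0], 0.035]]'

```text
time_s: 15.0
tcp_pos: [0.6966, -0.0119, 0.1838]
orientation: [-0.056, 0.998, -0.0, 0.001]
wrist_force: [-0.3, 0.5, 5.1]
finger_gap: 0.0431
grasp_force: 60.7
```

```bash
python3 - <<'E'
from h import *
s=read_state();print(s["wrist_force"],s["moment"],s["grasp_force"])
plan([.695,-.0125,.182],96.4)
E
```

```text
[-0.3275715   0.53193287  5.06117307] [ 0.13270931  0.06116398 -0.01401089] 60.719923228025436
t 15.0 p [ 0.6966 -0.0119  0.1838] yaw 96.42 gap 0.0431 shift [ 0.0016 -0.0004  0.0018] turn [-0.0004  0.0026  0.0003]
```

>>> step_arm --commands '[[[0, 0, -0.008], [0, 0, 0], 0.035], [[0, 0, -0.016], [0, 0, 0], 0.035], [[0, 0, -0.022], [0, 0, 0], 0.035], [[0, 0, -0.022], [0, 0, 0], 0.035], [[0.015, 0, -0.022], [0, 0, 0], 0.035], [[0.03, 0, -0.022], [0, 0, 0], 0.035], [[0.05, 0, -0.022], [0, 0, 0], 0.035], [[0.08, 0, -0.022], [0, 0, 0], 0.035]]'

```text
time_s: 15.8
tcp_pos: [0.6161, -0.0208, 0.2034]
orientation: [-0.056, 0.998, -0.0, -0.0]
wrist_force: [-0.1, 0.2, -1.4]
finger_gap: 0.0432
grasp_force: 61.1
```

```bash
python3 - <<'E'
from h import *
im,d=capture("side"); save("s5",im[120:330,170:450].repeat(2,0).repeat(2,1))
s=read_state();print(s["wrist_force"],s["moment"])
plan([.60,-.02,.25],187.7)
E
```

```text
[-7.20087907 -0.08096406 -3.2452609 ] [0.02718137 1.24315078 0.04665383]
t 15.85 p [ 0.6102 -0.0215  0.2035] yaw 96.33 gap 0.0434 shift [ 0.0102  0.0027 -0.0464] turn [ 0.0063 -0.0041 -1.5948]
```

View pics/s5.png

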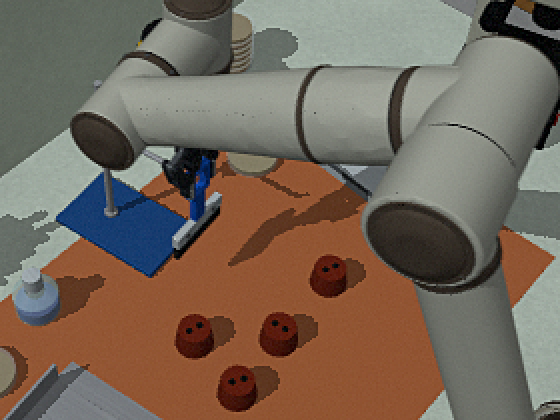

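The scraper is off the hook and held straight at about (200,210) in the crop. I'll sweep each bung along its own straight line into the pan, starting with the farthest one at about (0.526, 0.084).

```bash
cat >> h.py <<'E'
a7=np.radians(7.7);es=np.array([np.cos(a7),np.sin(a7)]);et=np.array([-np.sin(a7),np.cos(a7)])
def st(p): return np.array([np.dot(p,es),np.dot(p,et)])
def sweep(b,tgt,back=.062,off=.036,z=.126):
    # b world xy of bung, tgt (s,t) in pan frame
    b=np.array(b);T=tgt[0]*es+tgt[1]*et;u=(T-b);L=np.linalg.norm(u);u/=L
    yaw=np.degrees(np.arctan2(u[1],u[0]))+90
    S=b-back*u;E=T-off*u
    print("bung st",np.round(st(b),3),"start",np.round(S,4),"end",np.round(E,4),"end st",np.round(st(E),3),"yaw",round(yaw,1),"length",round(float(np.linalg.norm(E-S)),4))
    plan([*S,z],yaw)
def bungs():
    out=[]
    for c in("top","side"):
        im,d=capture(c);dy=-.0025 if c=="side" else .0025
        for m in masks_of(c,"bung1"):
            if m["conf"]<.3: continue
            P=world(c,d,m["pixels"]);P=P[(P[:,2]>.034)&(P[:,2]<.06)]
            if len(P)<30: continue
            (x,y),(w,h),_=cv2.minAreaRect(P[:,:2].astype(np.float32))
            if max(w,h)<.07: print(c,round(m["conf"],2),np.round([x,y+dy],4),"wh",np.round([w,h],3),"st",np.round(st([x,y+dy]),3),len(P),"z",round(float(np.median(P[:,2])),3))
E
python3 - <<'E'
from h import *
bungs()
s=read_state();print(s["wrist_force"],s["moment"])
sweep([.526,.0835],(.60,.29))
E
```

```text
top 0.92 [0.5256 0.0819] wh [0.047 0.049] st [0.532 0.011] 244 z 0.039
top 0.73 [0.421  0.1064] wh [0.048 0.05 ] st [0.431 0.049] 264 z 0.039
top 0.64 [ 0.4438 -0.1391] wh [0.049 0.046] st [ 0.421 -0.197] 255 z 0.039
top 0.55 [ 0.4343 -0.0044] wh [0.046 0.049] st [ 0.43  -0.063] 255 z 0.039
side 0.92 [ 0.4324 -0.0044] wh [0.051 0.051] st [ 0.428 -0.062] 207 z 0.041
side 0.91 [0.5239 0.0848] wh [0.045 0.048] st [0.531 0.014] 180 z 0.04
side 0.78 [ 0.4426 -0.1399] wh [0.047 0.052] st [ 0.42  -0.198] 174 z 0.041
side 0.72 [0.4187 0.1058] wh [0.051 0.051] st [0.429 0.049] 242 z 0.041
[ 0.18136411  0.01830083 -0.37336998] [-0.01065636 -0.0303978  -0.02510786]
bung st [0.532 0.012] start [0.5196 0.0218] end [0.552 0.332] end st [0.591 0.255] yaw 174.0 length 0.3118
t 16.05 p [ 0.6168 -0.0208  0.2046] yaw 96.4 gap 0.0435 shift [0.0919 0.0532 0.0785] turn [-6.0000e-04  7.0000e-04 -1.3549e+00]
```

>>> step_arm --commands '[[[0.02, 0.012, 0], [0, 0, -0.15], 0.035], [[0.04, 0.024, 0], [0, 0, -0.3], 0.035], [[0.06, 0.036, 0], [0, 0, -0.45], 0.035], [[0.08, 0.048, 0], [0, 0, -0.6], 0.035], [[0.092, 0.053, 0], [0, 0, -0.75], 0.035], [[0.092, 0.053, 0], [0, 0, -0.9], 0.035], [[0.092, 0.053, 0], [0, 0, -1.05], 0.035], [[0.092, 0.053, 0], [0, 0, -1.2], 0.035]]'

```text
time_s: 16.85
tcp_pos: [0.52, 0.0221, 0.2044]
orientation: [-0.612, 0.791, -0.0, 0.0]
wrist_force: [0.6, 0.3, -1.3]
finger_gap: 0.0437
grasp_force: 61.5
```

>>> step_arm --commands '[[[0, 0, 0], [0, 0, -0.15], 0.035], [[0, 0, 0], [0, 0, -0.155], 0.035], [[0, 0, 0], [0, 0, -0.155], 0.035]]'

```text
time_s: 17.15
tcp_pos: [0.5196, 0.0218, 0.2042]
orientation: [-0.668, 0.744, -0.0, 0.0]
wrist_force: [-0.2, 0.5, -1.2]
finger_gap: 0.0438
grasp_force: 61.4
```

```bash
python3 - <<'E'
from h import *
sweep([.525,.0835],(.60,.29))
E
```

```text
bung st [0.531 0.012] start [0.5183 0.0219] end [0.5519 0.332 ] end st [0.591 0.255] yaw 173.8 length 0.3119
t 17.15 p [0.5196 0.0218 0.2042] yaw 173.86 gap 0.0438 shift [0.0001 0.0013 0.0782] turn [-0.0001 -0.      0.0006]
```

>>> step_arm --commands '[[[0, 0, 0.025], [0, 0, 0], 0.035], [[0, 0, 0.05], [0, 0, 0], 0.035], [[0, 0, 0.07], [0, 0, 0], 0.035], [[0, 0, 0.078], [0, 0, 0], 0.035], [[0, 0, 0.078], [0, 0, 0], 0.035], [[-0.01, 0, 0.078], [0, 0, 0], 0.035], [[-0.025, 0, 0.078], [0, 0, 0], 0.035], [[-0.045, 0, 0.078], [0, 0, 0], 0.035]]'

```text
time_s: 17.95
tcp_pos: [0.5245, 0.0675, 0.1276]
orientation: [-0.669, 0.743, -0.0, 0.001]
wrist_force: [-0.0, -0.3, -1.3]
finger_gap: 0.0431
grasp_force: 61.5
```

>>> step_arm --commands '[[[-0.02, 0, 0], [0, 0, 0], 0.035], [[-0.04, 0, 0], [0, 0, 0], 0.035], [[-0.065, 0, 0], [0, 0, 0], 0.035], [[-0.09, 0, 0], [0, 0, 0], 0.035], [[-0.115, 0, 0], [0, 0, 0], 0.035], [[-0.14, 0, 0], [0, 0, 0], 0.035], [[-0.16, 0, 0], [0, 0, 0], 0.035], [[-0.175, 0, 0], [0, 0, 0], 0.035]]'

```text
time_s: 18.75
tcp_pos: [0.5421, 0.2427, 0.127]
orientation: [-0.67, 0.743, -0.0, 0.001]
wrist_force: [-0.4, -1.1, -2.1]
finger_gap: 0.0434
grasp_force: 61.5
```

```bash
python3 - <<'E'
from h import *
bungs()
plan([.552,.332,.126],173.86);print(read_state()["wrist_force"])
E
```

```text
top 0.59 [ 0.4437 -0.1404] wh [0.046 0.051] st [ 0.421 -0.199] 260 z 0.04
top 0.58 [ 0.4344 -0.0044] wh [0.046 0.049] st [ 0.43  -0.063] 258 z 0.039
top 0.58 [0.4215 0.106 ] wh [0.048 0.049] st [0.432 0.049] 262 z 0.039
side 0.66 [0.42  0.107] wh [0.05  0.051] st [0.431 0.05 ] 230 z 0.041
side 0.53 [0.4238 0.0014] wh [0.049 0.03 ] st [ 0.42  -0.055] 117 z 0.041
side 0.51 [0.5309 0.2866] wh [0.049 0.018] st [0.565 0.213] 76 z 0.043
t 18.95 p [0.5417 0.2406 0.1262] yaw 174.04 gap 0.0433 shift [-0.092  -0.0008  0.0002] turn [0.0004 0.     0.0032]
[-0.0858983  -0.63247404 -1.44263351]
```

>>> step_arm --commands '[[[-0.02, 0, 0], [0, 0, 0], 0.035], [[-0.04, 0, 0], [0, 0, 0], 0.035], [[-0.06, 0, 0], [0, 0, 0], 0.035], [[-0.08, 0, 0], [0, 0, 0], 0.035], [[-0.09, 0, 0], [0, 0, 0], 0.035], [[-0.09, 0, 0], [0, 0, 0], 0.035], [[-0.07, 0, 0], [0, 0, 0], 0.035], [[-0.04, 0, -0.01], [0, 0, 0], 0.035]]'

```text
time_s: 19.75
tcp_pos: [0.5451, 0.28, 0.1345]
orientation: [-0.67, 0.742, 0.0, -0.002]
wrist_force: [0.1, 0.1, -1.5]
finger_gap: 0.0431
grasp_force: 61.5
```

>>> step_arm --commands '[[[0, 0, -0.03], [0, 0, 0], 0.035], [[0.03, 0, -0.07], [0, 0, 0], 0.035], [[0.06, 0, -0.08], [0, 0, 0], 0.035], [[0.06, 0, -0.08], [0, 0, 0], 0.035]]'

```text
time_s: 20.15
tcp_pos: [0.54, 0.2179, 0.2195]
orientation: [-0.668, 0.744, -0.0, 0.002]
wrist_force: [-0.3, -0.1, -1.3]
finger_gap: 0.0436
grasp_force: 61.9
```

```bash
python3 - <<'E'
from h import *
bungs()
sweep([.4205,.1062],(.48,.265),z=.206)
E
```

```text
top 0.83 [ 0.4343 -0.0045] wh [0.047 0.049] st [ 0.43  -0.063] 265 z 0.039
top 0.69 [0.4211 0.1067] wh [0.049 0.048] st [0.432 0.049] 263 z 0.039
top 0.58 [ 0.4424 -0.1404] wh [0.046 0.049] st [ 0.42  -0.198] 257 z 0.039
side 0.92 [0.4207 0.1071] wh [0.048 0.05 ] st [0.431 0.05 ] 226 z 0.041
side 0.92 [0.5552 0.3682] wh [0.051 0.05 ] st [0.6  0.29] 287 z 0.045
side 0.91 [ 0.4338 -0.0041] wh [0.047 0.053] st [ 0.429 -0.062] 206 z 0.041
bung st [0.431 0.049] start [0.415  0.0444] end [0.437  0.2911] end st [0.472 0.23 ] yaw 174.9 length 0.2476
t 20.35 p [0.5395 0.2206 0.2154] yaw 174.02 gap 0.0434 shift [0.1881 0.1054 0.0097] turn [ 0.0013 -0.0006 -0.0155]
```

>>> step_arm --commands '[[[0.04, 0.025, 0.01], [0, 0, -0.015], 0.035], [[0.08, 0.05, 0.01], [0, 0, -0.015], 0.035], [[0.12, 0.075, 0.01], [0, 0, -0.015], 0.035], [[0.155, 0.095, 0.01], [0, 0, -0.015], 0.035], [[0.178, 0.1055, 0.01], [0, 0, -0.015], 0.035], [[0.178, 0.1055, 0.01], [0, 0, -0.015], 0.035], [[0.178, 0.1055, 0.01], [0, 0, -0.015], 0.035]]'

```text
time_s: 21.05
tcp_pos: [0.4166, 0.0547, 0.2061]
orientation: [-0.675, 0.738, -0.0, 0.0]
wrist_force: [1.0, 0.1, -1.2]
finger_gap: 0.0435
grasp_force: 62.1
```

```bash
python3 - <<'E'
from h import *
sweep([.4205,.1062],(.48,.265),back=.052)
E
```

```text
bung st [0.431 0.049] start [0.4159 0.0544] end [0.437  0.2911] end st [0.472 0.23 ] yaw 174.9 length 0.2376
t 21.05 p [0.4166 0.0547 0.2061] yaw 174.9 gap 0.0435 shift [0.0004 0.0007 0.0801] turn [-0.0001 -0.0001 -0.0002]
```

>>> step_arm --commands '[[[0, 0, 0.03], [0, 0, 0], 0.035], [[0, 0, 0.06], [0, 0, 0], 0.035], [[0, 0, 0.078], [0, 0, 0], 0.035], [[0, 0, 0.08], [0, 0, 0], 0.035], [[-0.01, 0, 0.08], [0, 0, 0], 0.035], [[-0.025, 0, 0.08], [0, 0, 0], 0.035], [[-0.045, 0, 0.08], [0, 0, 0], 0.035], [[-0.065, 0, 0.08], [0, 0, 0], 0.035]]'

```text
time_s: 21.85
tcp_pos: [0.4234, 0.1213, 0.1277]
orientation: [-0.675, 0.738, -0.0, 0.001]
wrist_force: [-0.2, -0.5, -1.9]
finger_gap: 0.043
grasp_force: 62.2
```

>>> step_arm --commands '[[[-0.02, 0, 0], [0, 0, 0], 0.035], [[-0.045, 0, 0], [0, 0, 0], 0.035], [[-0.07, 0, 0], [0, 0, 0], 0.035], [[-0.095, 0, 0], [0, 0, 0], 0.035], [[-0.12, 0, 0], [0, 0, 0], 0.035], [[-0.14, 0, 0], [0, 0, 0], 0.035], [[-0.16, 0, 0], [0, 0, 0], 0.035], [[-0.172, 0, 0], [0, 0, 0], 0.035]]'

```text
time_s: 22.65
tcp_pos: [0.4379, 0.2927, 0.1268]
orientation: [-0.675, 0.738, -0.0, 0.001]
wrist_force: [0.5, -2.4, -1.0]
finger_gap: 0.0434
grasp_force: 62.2
```

>>> step_arm --commands '[[[0, 0, 0], [0, 0, 0], 0.035], [[0.02, 0, 0], [0, 0, 0], 0.035], [[0.05, 0, -0.01], [0, 0, 0], 0.035], [[0.07, 0, -0.04], [0, 0, 0], 0.035], [[0.1, 0, -0.08], [0, 0, 0], 0.035], [[0.14, 0, -0.08], [0, 0, 0], 0.035], [[0.18, 0, -0.08], [0, 0, 0], 0.035], [[0.2, 0, -0.08], [0, 0, 0], 0.035]]'

```text
time_s: 23.45
tcp_pos: [0.4175, 0.0874, 0.2064]
orientation: [-0.674, 0.739, 0.0, -0.0]
wrist_force: [0.2, 0.4, -1.5]
finger_gap: 0.0432
grasp_force: 62.3
```

```bash
python3 - <<'E'
from h import *
bungs()
sweep([.434,-.0043],(.54,.245),z=.206)
E
```

```text
top 0.91 [ 0.4438 -0.1404] wh [0.047 0.046] st [ 0.421 -0.199] 252 z 0.039
top 0.71 [0.4438 0.3285] wh [0.049 0.051] st [0.484 0.266] 297 z 0.044
top 0.63 [ 0.4343 -0.0044] wh [0.047 0.049] st [ 0.43  -0.063] 257 z 0.039
side 0.81 [0.5554 0.3669] wh [0.052 0.05 ] st [0.6   0.289] 293 z 0.046
side 0.71 [0.4407 0.3279] wh [0.049 0.052] st [0.481 0.266] 305 z 0.046
bung st [ 0.43  -0.062] start [ 0.421  -0.0649] end [0.4948 0.2799] end st [0.528 0.211] yaw 167.9 length 0.3527
t 23.65 p [0.4193 0.0902 0.2064] yaw 174.77 gap 0.0437 shift [ 0.1543 -0.0159  0.0004] turn [-0.0003  0.0006  0.1193]
```

>>> step_arm --commands '[[[0.04, -0.005, 0], [0, 0, 0.06], 0.035], [[0.08, -0.01, 0], [0, 0, 0.119], 0.035], [[0.12, -0.015, 0], [0, 0, 0.119], 0.035], [[0.15, -0.016, 0], [0, 0, 0.119], 0.035], [[0.154, -0.016, 0], [0, 0, 0.119], 0.035], [[0.154, -0.016, 0], [0, 0, 0.119], 0.035], [[0.154, -0.016, 0.03], [0, 0, 0.119], 0.035]]'

```text
time_s: 24.35
tcp_pos: [0.4257, -0.0624, 0.1793]
orientation: [-0.631, 0.776, -0.003, 0.004]
wrist_force: [1.0, 0.6, -2.5]
finger_gap: 0.0437
grasp_force: 62.4
```

```bash
python3 - <<'E'
from h import *
bungs()
sweep([.434,-.0043],(.54,.24))
E
```

```text
top 0.81 [0.4443 0.3276] wh [0.05  0.049] st [0.484 0.265] 298 z 0.043
top 0.68 [ 0.4437 -0.1405] wh [0.046 0.046] st [ 0.421 -0.199] 254 z 0.039
top 0.58 [4.482e-01 3.000e-04] wh [0.021 0.041] st [ 0.444 -0.06 ] 85 z 0.039
top 0.55 [0.5582 0.3672] wh [0.05 0.05] st [0.602 0.289] 286 z 0.043
side 0.95 [0.4411 0.3284] wh [0.05  0.048] st [0.481 0.266] 302 z 0.046
side 0.81 [0.5553 0.3684] wh [0.05  0.048] st [0.6   0.291] 281 z 0.045
side 0.79 [ 0.4326 -0.0045] wh [0.049 0.051] st [ 0.428 -0.062] 208 z 0.041
bung st [ 0.43  -0.062] start [ 0.4207 -0.0649] end [0.4953 0.275 ] end st [0.528 0.206] yaw 167.6 length 0.348
t 24.55 p [ 0.422  -0.0628  0.1764] yaw 168.19 gap 0.0432 shift [0.0023 0.0008 0.0504] turn [ 0.001  -0.001   0.0098]
```

>>> step_arm --commands '[[[0, 0, 0.03], [0, 0, 0.01], 0.035], [[0, 0, 0.048], [0, 0, 0.01], 0.035], [[0, 0, 0.05], [0, 0, 0.01], 0.035], [[-0.01, 0, 0.05], [0, 0, 0.01], 0.035], [[-0.025, 0, 0.05], [0, 0, 0.01], 0.035], [[-0.045, 0, 0.05], [0, 0, 0.01], 0.035], [[-0.07, 0, 0.05], [0, 0, 0.01], 0.035], [[-0.095, 0, 0.05], [0, 0, 0.01], 0.035]]'

```text
time_s: 25.35
tcp_pos: [0.4431, 0.0314, 0.1283]
orientation: [-0.626, 0.78, -0.001, 0.002]
wrist_force: [-0.5, -0.7, -1.9]
finger_gap: 0.0435
grasp_force: 62.5
```

>>> step_arm --commands '[[[-0.025, 0, 0], [0, 0, 0], 0.035], [[-0.05, 0, 0], [0, 0, 0], 0.035], [[-0.075, 0, 0], [0, 0, 0], 0.035], [[-0.1, 0, 0], [0, 0, 0], 0.035], [[-0.125, 0, 0], [0, 0, 0], 0.035], [[-0.145, 0, 0], [0, 0, 0], 0.035], [[-0.16, 0, 0], [0, 0, 0], 0.035], [[-0.17, 0, 0], [0, 0, 0], 0.035]]'

```text
time_s: 26.15
tcp_pos: [0.4788, 0.1969, 0.1269]
orientation: [-0.626, 0.78, -0.0, 0.0]
wrist_force: [-0.0, -1.0, -0.8]
finger_gap: 0.0433
grasp_force: 62.5
```

```bash
python3 - <<'E'
from h import *
bungs()
plan([.495,.275,.126],167.7)
E
```

```text
top 0.66 [ 0.4437 -0.1404] wh [0.046 0.051] st [ 0.421 -0.199] 265 z 0.039
top 0.65 [0.5567 0.367 ] wh [0.049 0.05 ] st [0.601 0.289] 276 z 0.043
side 0.76 [0.4423 0.3289] wh [0.049 0.053] st [0.482 0.267] 310 z 0.045
side 0.68 [0.5552 0.3685] wh [0.049 0.049] st [0.6   0.291] 274 z 0.045
t 26.35 p [0.4781 0.1951 0.1262] yaw 167.48 gap 0.0434 shift [-0.0816  0.0008  0.0002] turn [ 0.0004 -0.0002 -0.0038]
```

>>> step_arm --commands '[[[-0.02, 0, 0], [0, 0, 0], 0.035], [[-0.04, 0, 0], [0, 0, 0], 0.035], [[-0.06, 0, 0], [0, 0, 0], 0.035], [[-0.077, 0, 0], [0, 0, 0], 0.035], [[-0.082, 0, 0], [0, 0, 0], 0.035], [[-0.082, 0, 0], [0, 0, 0], 0.035], [[-0.06, 0, 0], [0, 0, 0], 0.035], [[-0.03, 0, -0.01], [0, 0, 0], 0.035]]'

```text
time_s: 27.15
tcp_pos: [0.4838, 0.224, 0.1349]
orientation: [-0.626, 0.78, 0.0, -0.002]
wrist_force: [0.5, 0.2, -0.8]
finger_gap: 0.0435
grasp_force: 62.5
```

>>> step_arm --commands '[[[0.02, 0, -0.03], [0, 0, 0], 0.035], [[0.04, 0, -0.07], [0, 0, 0], 0.035], [[0.08, 0, -0.07], [0, 0, 0], 0.035], [[0.12, 0, -0.07], [0, 0, 0], 0.035], [[0.16, 0, -0.07], [0, 0, 0], 0.035], [[0.2, 0, -0.07], [0, 0, 0], 0.035], [[0.22, 0, -0.07], [0, 0, 0], 0.035]]'

```text
time_s: 27.85
tcp_pos: [0.4352, 0.0071, 0.2063]
orientation: [-0.625, 0.781, 0.0, -0.0]
wrist_force: [-0.2, -0.2, -0.7]
finger_gap: 0.0435
grasp_force: 62.6
```

```bash
python3 - <<'E'
from h import *
bungs()
sweep([.4435,-.14],(.51,.225),z=.206)
E
```

```text
top 0.93 [0.5083 0.3089] wh [0.051 0.051] st [0.545 0.238] 291 z 0.043
top 0.73 [0.5585 0.3659] wh [0.049 0.05 ] st [0.603 0.288] 290 z 0.044
top 0.65 [ 0.4438 -0.1404] wh [0.046 0.046] st [ 0.421 -0.199] 260 z 0.039
top 0.57 [0.4441 0.328 ] wh [0.05 0.05] st [0.484 0.266] 295 z 0.043
side 0.9 [0.4427 0.3285] wh [0.051 0.051] st [0.483 0.266] 311 z 0.045
side 0.65 [ 0.4402 -0.1374] wh [0.047 0.05 ] st [ 0.418 -0.195] 168 z 0.041
side 0.64 [0.5063 0.3097] wh [0.051 0.05 ] st [0.543 0.239] 289 z 0.046
side 0.63 [0.5567 0.3668] wh [0.052 0.05 ] st [0.601 0.289] 286 z 0.046
bung st [ 0.421 -0.198] start [ 0.4389 -0.2018] end [0.4726 0.2554] end st [0.503 0.19 ] yaw 175.8 length 0.4585
t 28.05 p [0.4371 0.0095 0.2065] yaw 167.41 gap 0.0436 shift [ 0.2059 -0.0479  0.0004] turn [-0.0007  0.0006 -0.1462]
```

```bash
python3 - <<'E'
from h import *
sweep([.443,-.1397],(.48,.23),z=.206)
E
```

```text
bung st [ 0.42  -0.198] start [ 0.4427 -0.2017] end [0.4447 0.2562] end st [0.475 0.194] yaw 179.8 length 0.4579
t 28.05 p [0.4371 0.0095 0.2065] yaw 167.41 gap 0.0436 shift [ 0.2049 -0.0516  0.0004] turn [-0.0007  0.0006 -0.2154]
```

>>> step_arm --commands '[[[0.04, -0.01, 0], [0, 0, -0.1], 0.035], [[0.085, -0.02, 0], [0, 0, -0.215], 0.035], [[0.13, -0.03, 0], [0, 0, -0.215], 0.035], [[0.175, -0.044, 0], [0, 0, -0.215], 0.035], [[0.2, -0.051, 0], [0, 0, -0.215], 0.035], [[0.205, -0.0515, 0], [0, 0, -0.215], 0.035], [[0.205, -0.0515, 0], [0, 0, -0.215], 0.035]]'

```text
time_s: 28.75
tcp_pos: [0.4433, -0.2012, 0.2058]
orientation: [-0.706, 0.709, 0.0, -0.0]
wrist_force: [-0.4, 0.2, -0.5]
finger_gap: 0.0432
grasp_force: 62.5
```

```bash
python3 - <<'E'
from h import *
bungs()
sweep([.443,-.1397],(.48,.23))
E
```

```text
top 0.87 [0.5085 0.3095] wh [0.049 0.05 ] st [0.545 0.239] 293 z 0.043
top 0.82 [0.558 0.366] wh [0.05  0.051] st [0.602 0.288] 292 z 0.043
top 0.75 [0.4445 0.3265] wh [0.048 0.047] st [0.484 0.264] 276 z 0.043
side 0.72 [0.5563 0.367 ] wh [0.052 0.051] st [0.6   0.289] 295 z 0.046
side 0.68 [0.5047 0.3107] wh [0.05  0.049] st [0.542 0.24 ] 275 z 0.045
side 0.63 [ 0.4443 -0.1391] wh [0.044 0.05 ] st [ 0.422 -0.197] 175 z 0.04
bung st [ 0.42  -0.198] start [ 0.4427 -0.2017] end [0.4447 0.2562] end st [0.475 0.194] yaw 179.8 length 0.4579
t 28.95 p [ 0.4433 -0.2001  0.2064] yaw 179.94 gap 0.0436 shift [0.0016 0.0006 0.0804] turn [-0.0002  0.0002  0.0032]
```

>>> step_arm --commands '[[[0, 0, 0.03], [0, 0, 0], 0.035], [[0, 0, 0.06], [0, 0, 0], 0.035], [[0, 0, 0.078], [0, 0, 0], 0.035], [[0, 0, 0.08], [0, 0, 0], 0.035], [[-0.01, 0, 0.08], [0, 0, 0], 0.035], [[-0.025, 0, 0.08], [0, 0, 0], 0.035], [[-0.045, 0, 0.08], [0, 0, 0], 0.035], [[-0.07, 0, 0.08], [0, 0, 0], 0.035]]'

```text
time_s: 29.75
tcp_pos: [0.4445, -0.1303, 0.1281]
orientation: [-0.706, 0.708, -0.001, 0.001]
wrist_force: [1.2, -0.5, -1.1]
finger_gap: 0.0432
grasp_force: 62.5
```

>>> step_arm --commands '[[[-0.025, 0, 0], [0, 0, 0], 0.035], [[-0.05, 0, 0], [0, 0, 0], 0.035], [[-0.075, 0, 0], [0, 0, 0], 0.035], [[-0.1, 0, 0], [0, 0, 0], 0.035], [[-0.125, 0, 0], [0, 0, 0], 0.035], [[-0.15, 0, 0], [0, 0, 0], 0.035], [[-0.175, 0, 0], [0, 0, 0], 0.035], [[-0.195, 0, 0], [0, 0, 0], 0.035]]'

```text
time_s: 30.55
tcp_pos: [0.4446, 0.066, 0.1282]
orientation: [-0.707, 0.708, -0.001, 0.002]
wrist_force: [-0.4, -0.6, -1.4]
finger_gap: 0.0434
grasp_force: 62.5
```

```bash
python3 - <<'E'
from h import *
bungs()
plan([.4447,.2562,.126],179.8)
E
```

```text
top 0.94 [0.4438 0.3287] wh [0.052 0.049] st [0.484 0.266] 296 z 0.043
top 0.7 [0.558  0.3663] wh [0.049 0.05 ] st [0.602 0.288] 281 z 0.043
top 0.58 [0.5068 0.3091] wh [0.047 0.051] st [0.544 0.238] 283 z 0.044
side 0.95 [0.4969 0.3107] wh [0.05  0.066] st [0.534 0.241] 288 z 0.046
side 0.85 [0.4447 0.1073] wh [0.05  0.043] st [0.455 0.047] 199 z 0.041
side 0.71 [0.5556 0.3668] wh [0.05  0.052] st [0.6   0.289] 289 z 0.046
side 0.59 [0.4419 0.3287] wh [0.051 0.05 ] st [0.482 0.267] 308 z 0.045
t 30.75 p [0.4443 0.0647 0.1275] yaw 179.93 gap 0.0435 shift [-1.915e-01 -1.000e-04  1.700e-03] turn [-0.0022  0.0011  0.0023]
```

>>> step_arm --commands '[[[-0.025, 0, 0.001], [0, 0, 0], 0.035], [[-0.05, 0, 0.001], [0, 0, 0], 0.035], [[-0.075, 0, 0.001], [0, 0, 0], 0.035], [[-0.1, 0, 0.001], [0, 0, 0], 0.035], [[-0.125, 0, 0.001], [0, 0, 0], 0.035], [[-0.15, 0, 0.001], [0, 0, 0], 0.035], [[-0.17, 0, 0.001], [0, 0, 0], 0.035], [[-0.185, 0, 0.001], [0, 0, 0], 0.035]]'

```text
time_s: 31.55
tcp_pos: [0.4446, 0.2491, 0.1256]
orientation: [-0.706, 0.708, -0.0, -0.0]
wrist_force: [-0.1, -2.5, -0.6]
finger_gap: 0.0434
grasp_force: 62.6
```

>>> step_arm --commands '[[[-0.007, 0, 0], [0, 0, 0], 0.035], [[-0.01, 0, 0], [0, 0, 0], 0.035], [[-0.01, 0, 0], [0, 0, 0], 0.035], [[0.01, 0, 0], [0, 0, 0], 0.035], [[0.04, 0, -0.01], [0, 0, 0], 0.035], [[0.07, 0, -0.04], [0, 0, 0], 0.035], [[0.1, 0, -0.08], [0, 0, 0], 0.035], [[0.14, 0, -0.08], [0, 0, 0], 0.035]]'

```text
time_s: 32.35
tcp_pos: [0.4471, 0.1084, 0.2106]
orientation: [-0.707, 0.708, -0.002, 0.006]
wrist_force: [1.8, 0.2, -0.5]
finger_gap: 0.0433
grasp_force: 62.7
```

```bash
python3 - <<'E'
from h import *
bungs()
im,d=capture("side"); save("s6",im[120:400,130:480].repeat(2,0).repeat(2,1))
plan([.60,-.0225,.206],96.4)
E
```

```text
top 0.83 [0.5582 0.3664] wh [0.05 0.05] st [0.602 0.288] 287 z 0.043
top 0.78 [0.4424 0.3506] wh [0.052 0.049] st [0.485 0.288] 300 z 0.043
top 0.75 [0.4539 0.293 ] wh [0.044 0.05 ] st [0.489 0.23 ] 264 z 0.043
top 0.45 [ 0.4283 -0.4375] wh [0.021 0.047] st [ 0.366 -0.491] 40 z 0.046
side 0.95 [0.4403 0.3521] wh [0.05 0.05] st [0.484 0.29 ] 296 z 0.046
side 0.78 [0.4495 0.2915] wh [0.05  0.051] st [0.485 0.229] 295 z 0.046
side 0.56 [0.5558 0.3675] wh [0.052 0.05 ] st [0.6  0.29] 293 z 0.045
t 32.6 p [0.4438 0.1078 0.2052] yaw 179.72 gap 0.0433 shift [ 0.1295 -0.1568 -0.0009] turn [3.0000e-04 6.0000e-04 1.4542e+00]
```

View pics/s6.png

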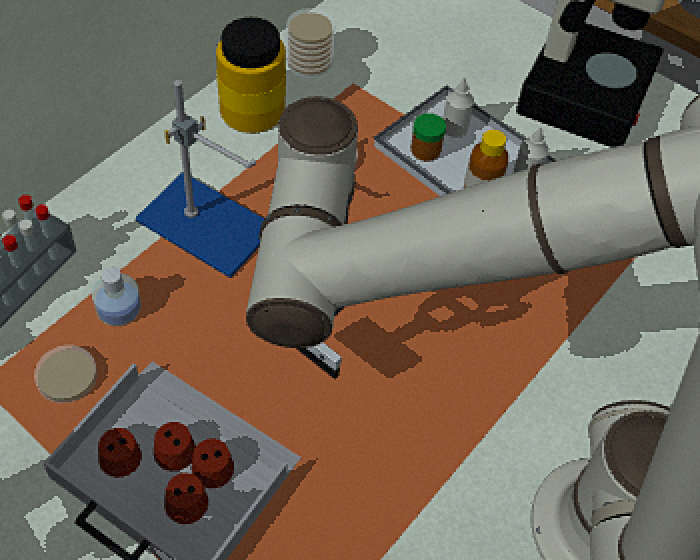

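All four bungs stand inside the pan at (118,452), (173,445), (212,462) and (186,497), and the bench is clear. Next I'll hang the scraper back up.

>>> step_arm --commands '[[[0.02, -0.025, 0], [0, 0, 0.15], 0.035], [[0.04, -0.05, 0], [0, 0, 0.3], 0.035], [[0.06, -0.075, 0], [0, 0, 0.45], 0.035], [[0.08, -0.1, 0], [0, 0, 0.6], 0.035], [[0.1, -0.12, 0], [0, 0, 0.75], 0.035], [[0.115, -0.14, 0], [0, 0, 0.9], 0.035], [[0.1295, -0.15, 0], [0, 0, 1.05], 0.035], [[0.1295, -0.157, 0], [0, 0, 1.2], 0.035]]'

```text
time_s: 33.4
tcp_pos: [0.6014, -0.0221, 0.2037]
orientation: [-0.179, 0.984, -0.0, -0.001]
wrist_force: [-0.7, 0.1, -1.3]
finger_gap: 0.0433
grasp_force: 62.6
```

>>> step_arm --commands '[[[0, 0, 0], [0, 0, 0.15], 0.035], [[0, 0, 0], [0, 0, 0.254], 0.035], [[0, 0, 0], [0, 0, 0.254], 0.035], [[0, 0, 0], [0, 0, 0.254], 0.035]]'

```text
time_s: 33.8
tcp_pos: [0.6007, -0.0208, 0.2045]
orientation: [-0.058, 0.998, -0.0, -0.001]
wrist_force: [-0.4, 0.4, -1.6]
finger_gap: 0.0433
grasp_force: 62.6
```

```bash
python3 - <<'E'
from h import *
plan([.61,-.0215,.206],96.4)
for c in("top","side"):
    im,d=capture(c)
    P=world(c,d);B=P[np.all((P>[.54,-.09,.105])&(P<[.66,.05,.15]),axis=1)]
    if len(B)>20: print(c,"blade",cv2.minAreaRect(B[:,:2].astype(np.float32)),len(B),np.round(np.percentile(B,[3,97],axis=0),3).tolist())
    B=P[np.all((P>[.54,-.09,.205])&(P<[.79,.05,.236]),axis=1)];print(c,"hook+",len(B),np.round(np.percentile(B,[1,50,99],axis=0),3).tolist())
    H=P[np.all((P>[.64,-.09,.205])&(P<[.75,.05,.24]),axis=1)];print(c,"hook",len(H),np.round(np.percentile(H,[2,50,98],axis=0),4).tolist(),"yaw",np.degrees(np.arctan(np.polyfit(H[:,0],H[:,1],1)[0])))
save("s7",im[120:240,170:330].repeat(4,0).repeat(4,1))
print(read_state()["wrist_force"])
E
```

```text
t 33.8 p [ 0.6007 -0.0208  0.2045] yaw 96.69 gap 0.0433 shift [-0.0092 -0.0018 -0.0015] turn [ 0.     -0.0011  0.0051]
top blade ((0.6022931933403015, -0.06441804766654968), (0.007252620533108711, 0.026146002113819122), 7.584536075592041) 25 [[0.598, -0.078, 0.117], [0.605, -0.054, 0.139]]
top hook+ 243 [[0.697, -0.038, 0.205], [0.772, -0.01, 0.219], [0.789, 0.029, 0.236]]
top hook 75 [[0.6954, -0.0172, 0.2116], [0.7222, -0.0123, 0.217], [0.7482, -0.0056, 0.2234]] yaw 7.166719918602994
side blade ((0.5986478328704834, -0.019120316952466965), (0.01725122332572937, 0.11729829013347626), 7.291712760925293) 240 [[0.588, -0.072, 0.106], [0.608, 0.034, 0.146]]
side hook+ 115 [[0.585, -0.049, 0.206], [0.597, -0.013, 0.221], [0.691, 0.016, 0.236]]
side hook 32 [[0.6567, -0.0175, 0.2121], [0.6718, -0.0122, 0.2203], [0.6912, -0.0086, 0.234]] yaw 1.2046949159833633
[ 0.08119171 -0.47700992 -2.75488997]
```

View pics/s7.png

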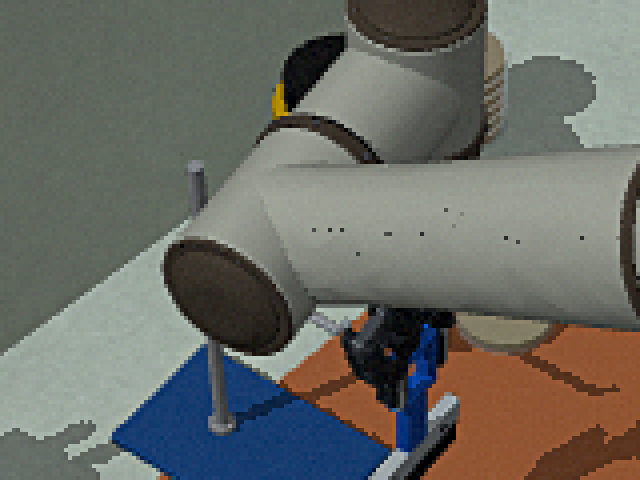

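The scraper sits straight in the grip and hasn't slipped. The hook tip is at about (320,320) in the crop. I'll retrace the unhooking path in reverse.

>>> step_arm --commands '[[[-0.009, -0.002, -0.0015], [0, 0, 0.005], 0.035], [[-0.009, -0.002, -0.0015], [0, 0, 0.005], 0.035], [[-0.009, -0.002, -0.0015], [0, 0, 0.005], 0.035]]'

```text
time_s: 34.2
tcp_pos: [0.6102, -0.0223, 0.2067]
orientation: [-0.054, 0.999, 0.0, -0.0]
wrist_force: [0.4, -0.2, -2.2]
finger_gap: 0.0436
grasp_force: 62.6
```

```bash
python3 - <<'E'
from h import *
plan([.6966,-.0119,.206],96.4)
E
```

```text
t 34.2 p [ 0.6102 -0.0223  0.2067] yaw 96.23 gap 0.0436 shift [-0.087   0.001   0.0007] turn [ 0.0001  0.     -0.003 ]
```

>>> step_arm --commands '[[[-0.012, 0.001, 0], [0, 0, 0], 0.035], [[-0.024, 0.001, 0], [0, 0, 0], 0.035], [[-0.036, 0.001, 0], [0, 0, 0], 0.035], [[-0.048, 0.001, 0], [0, 0, 0], 0.035], [[-0.06, 0.001, 0], [0, 0, 0], 0.035], [[-0.072, 0.001, 0], [0, 0, 0], 0.035], [[-0.082, 0.001, 0], [0, 0, 0], 0.035], [[-0.087, 0.001, 0], [0, 0, 0], 0.035]]'

```text
time_s: 35.0
tcp_pos: [0.6968, -0.0119, 0.2064]
orientation: [-0.054, 0.999, -0.0, -0.0]
wrist_force: [-0.3, -0.1, -1.5]
finger_gap: 0.0436
grasp_force: 62.6
```

```bash
python3 - <<'E'
from h import *
capture("side");s=read_state();print(s["wrist_force"],s["moment"])
plan([.6966,-.0119,.1845],96.4)
E
```

```text
[ 1.65019351 -0.86400675 -1.58710847] [-0.02831789 -0.22377549  0.06832012]
t 35.05 p [ 0.6972 -0.0118  0.2063] yaw 96.23 gap 0.0437 shift [ 0.0006 -0.      0.0218] turn [-0.0001  0.     -0.003 ]
```

Lower gently until the hook takes the load.

>>> step_arm --commands '[[[0, 0, 0.006], [0, 0, 0], 0.035], [[0, 0, 0.012], [0, 0, 0], 0.035], [[0, 0, 0.017], [0, 0, 0], 0.035], [[0, 0, 0.019], [0, 0, 0], 0.035], [[0, 0, 0.021], [0, 0, 0], 0.035], [[0, 0, 0.021], [0, 0, 0], 0.035]]'

```text
time_s: 35.65
tcp_pos: [0.6961, -0.0119, 0.1856]
orientation: [-0.054, 0.999, -0.0, -0.0]
wrist_force: [0.3, 0.2, -1.8]
finger_gap: 0.0432
grasp_force: 62.6
```

>>> step_arm --commands '[[[0, 0, 0.001], [0, 0, 0], 0.035], [[0, 0, 0.002], [0, 0, 0], 0.035], [[0, 0, 0.002], [0, 0, 0], 0.035]]'

```text
time_s: 35.95
tcp_pos: [0.6964, -0.0119, 0.184]
orientation: [-0.054, 0.999, -0.0, 0.0]
wrist_force: [-0.3, -0.8, -1.1]
finger_gap: 0.0436
grasp_force: 62.7
```

>>> step_arm --commands '[[[0, 0, 0.001], [0, 0, 0], 0.035], [[0, 0, 0.0015], [0, 0, 0], 0.035], [[0, 0, 0.0015], [0, 0, 0], 0.035]]'

```text
time_s: 36.25
tcp_pos: [0.6965, -0.0119, 0.1838]
orientation: [-0.054, 0.999, -0.0, 0.001]
wrist_force: [-3.4, 1.0, 5.6]
finger_gap: 0.0435
grasp_force: 63.0
```

Contact: the hook now carries the load. Opening and rising.

>>> step_arm --commands '[[[0, 0, 0], [0, 0, 0], 0.05], [[0, 0, 0], [0, 0, 0], 0.06], [[0, 0, 0], [0, 0, 0], 0.07], [[0, 0, 0], [0, 0, 0], 0.07], [[0, 0, -0.02], [0, 0, 0], 0.07], [[0, 0, -0.05], [0, 0, 0], 0.07], [[0, 0, -0.09], [0, 0, 0], 0.07], [[0, 0, -0.11], [0, 0, 0], 0.07]]'

```text
time_s: 37.05
tcp_pos: [0.6974, -0.0122, 0.2964]
orientation: [-0.054, 0.999, -0.0, 0.003]
wrist_force: [-0.7, 0.2, 0.6]
finger_gap: 0.0701
grasp_force: 0.0
```

>>> step_arm --commands '[[[0.05, 0, 0], [0, 0, 0], 0.07], [[0.1, 0, 0], [0, 0, 0], 0.07], [[0.15, 0.03, 0], [0, 0, 0], 0.07], [[0.15, -0.02, 0], [0, 0, 0], 0.07], [[0.15, -0.07, 0], [0, 0, 0], 0.07], [[0.15, -0.12, 0], [0, 0, 0], 0.07], [[0.15, -0.17, 0], [0, 0, 0], 0.07], [[0.15, -0.2, 0], [0, 0, 0], 0.07]]'

```text
time_s: 37.85
tcp_pos: [0.5687, -0.2299, 0.2921]
orientation: [-0.053, 0.999, -0.0, -0.0]
wrist_force: [0.2, 0.3, -0.2]
finger_gap: 0.0702
grasp_force: 0.0
```

```bash
python3 - <<'E'
from h import *
bungs()
for c in("top","side"):
    im,d=capture(c);P=world(c,d);save(c+"9",im)
    B=P[np.all((P>[.66,-.09,.085])&(P<[.74,.06,.124]),axis=1)]
    if len(B)>20: print(c,"blade",cv2.minAreaRect(B[:,:2].astype(np.float32)))
print(read_state()["time_s"],read_state()["tcp_pos"])
E
```

```text
top 0.9 [0.5082 0.31  ] wh [0.05 0.05] st [0.545 0.239] 290 z 0.043
top 0.85 [0.4511 0.2909] wh [0.052 0.049] st [0.486 0.228] 292 z 0.043
top 0.83 [0.5576 0.3662] wh [0.05  0.048] st [0.602 0.288] 275 z 0.044
top 0.81 [0.4416 0.3472] wh [0.06  0.049] st [0.484 0.285] 305 z 0.043
side 0.84 [0.5555 0.368 ] wh [0.05 0.05] st [0.6  0.29] 289 z 0.046
side 0.75 [0.5061 0.3095] wh [0.053 0.051] st [0.543 0.239] 289 z 0.045
side 0.75 [0.4392 0.3514] wh [0.05  0.049] st [0.482 0.289] 309 z 0.045
side 0.65 [0.4492 0.2942] wh [0.054 0.051] st [0.485 0.231] 299 z 0.046
top blade ((0.6968820095062256, -0.014934219419956207), (0.011269458569586277, 0.10961035639047623), 7.6514153480529785)
side blade ((0.6945149302482605, -0.01063191145658493), (0.015137482434511185, 0.11540959775447845), 6.502346992492676)
38.15 [ 0.56877067 -0.22626883  0.29228325]
```

View pics/top9.png

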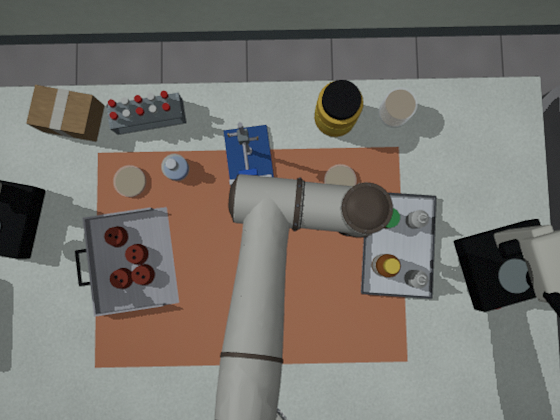

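View pics/side9.png

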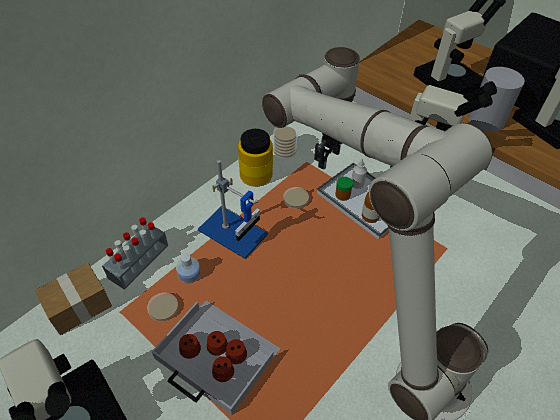

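The final pictures show all four bungs inside the pan, at about (220,355) in the side view. The scraper hangs on the hook at (247,210). The jar at (344,187) and the bottle at (369,207) stand in the tray, and the arm is clear of everything.

```bash
python3 -c "
from station import *
print(sign_off())"
```

```text
the job is handed in; nothing more can be done
None
```

The job is handed in: the bottle and jar stand upright in the free half of the tray, all four bungs present are inside the discard pan (moved only with the scraper), and the scraper is back on its hook after about 38 s of the 208 s allowed.

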